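# Rotate the underglaze bottles in the neck-rail rack

### The arm

A 7-joint arm with a two-finger parallel gripper is mounted at the origin on a cart in front of the work surface, level with it; the furniture and walls round the work are solid. World frame = base frame: x ahead of the robot, y to its left, z up, the work surface at z = 0. Lengths are in m, angles in degrees, forces in N, time in s.
With the tool pointing down it reaches from about 0.4 to 0.9 m from the base axis. Payload 5.5 kg.
Tool frame: the origin (TCP) lies between the finger pads; the fingertips stand 14 mm ahead of it and the grasp point (between the pads) lies 5 mm behind it (manip.tcp_to_tips is the distance from the TCP to the fingertips, in m); z points along the fingers, y is the line along which they close (so a half turn about z gives the same grasp; the last joint's range is limited). The gripper opens to 92 mm and grips with 3 to 60 N. Pads are 19 mm wide; open, the fingers measure 130 mm over their backs; the gripper's body (75 mm by 190 mm) begins 47 mm behind the grasp point.
Start: joints at [82.345, 28.699, -24.465, 88.831, 12.651, 65.22, -12.049], TCP at [0.251, -0.599, 0.211] pointing down, gripper open.
Joint ranges: [-164.97, 164.97], [-17.58, 116.51], [-87.97, 89.64], [11.32, 138.91], [-80.73, 260.73], [10.89, 115.49], [-147.41, 147.41]. Speed limits (degrees/s): [147.25, 147.25, 180, 180, 180, 180, 180].

### API

Orientations are given as a 3x3 rotation matrix whose columns are the frame's x, y, z axes.
In Python, from bench import manip gives the robot as it stands. The module is installed in compiled form; this text tells all that it offers.
- The arm moves only by the shell command python3 -m pendant 'ROWS'. ROWS is JSON, a list of rows, each an object of numbers: "tx", "ty", "tz": the shift along the world's x, y, z in m; "rx", "ry", "rz": the turn, a rotation vector about the world's x, y, z in rad; "hand": the opening, from -1 (shut) to 1 (fully open). In form: [{"tx": .., "ty": .., "tz": .., "rx": .., "ry": .., "rz": .., "hand": ..}, ...]. A call has 1 to 8 rows; each row shifts and turns the commanded pose from where the row before left it; what a row does not reach is not made up. A row lasts 1/10 s, in which the tool goes at most 50 mm and 8.59 degrees, less where a joint would pass 70% of its speed; a pose out of reach is approached as far as the arm can. A call is refused whole if a number of a shift passes 0.05 or a number of a turn 0.15, either way. A call with a gripper value outside its range is refused whole. The fingers move at their own pace and stop on an object; the grip force is fixed at half the most. Time passes only in rows, so rows that do not move let the fingers close. It gives the time, the measured TCP pose, the force, the opening and the grip force at its end, in the units of the state.
- manip.read_state(): the state, without advancing time (a new reading comes with each control period).
- manip.capture(name): name is "scene" or "top" or "wrist"; returns the picture (480x640x3 uint8, red, green, blue); there is no depth.
- manip.camera_params(name): a dict with "K" (3x3 intrinsics, pixels), "world_to_cam" (4x4, takes a point from world to camera coordinates). Camera axes: x right, y down, z forward; pixel columns grow to the right and rows downward; lengths in m; the calibration is good to about 2 mm. A picture is of the moment at which its call begins: read the wrist's pose just before it. camera_params takes no time and is no camera call; for the wrist camera it gives the pose at the moment of the call.
- manip.sign_off(): hands the job in; it is judged then, once.
Trained networks look in the newest picture that a camera, given by its name, has taken for a name from the list of things; names that differ only in an ending like _2 or _b are one class to them, and where a whole thing is asked for, a point or a joint stands for the part that bears it (a point fixed in the world has none). Each returns a list of dicts, best first, with "conf" (0 to 1); they miss things now and then, are a little off and sometimes report something else, mostly with a low value. They report only what shows in the picture. A call takes as long as a camera call. They do not tell look-alikes from the thing itself.
- manip.spot_in(camera, label): "rect" ([left, top, width, height] in pixels, round what is visible of it).
- manip.silhouettes(camera, label): "region" (480x640 bool, what is visible of it) and "rect" ([left, top, width, height] in pixels, round what is visible of it).
The state is a dict: "time": time; "q": joint angles; "qd": joint speeds; "joint_torque": joint torques, N m; "ee_pos": TCP position; "eef_rot": TCP orientation; "contact_force": force on the tool from outside, world axes, zero at the start; "torque": the same for the moment, N m; "gripper_width": finger opening in m; "grip_force": force on a finger pad.
Only numpy, scipy, OpenCV 4.12 (cv2) and the standard library are available. Lean on these libraries where they do the work, as an engineer would, in place of code of your own. Each camera call takes 0.05 s, during which the arm holds its last target. There are 200 camera calls.

### The job

The oldest underglaze bottle is trapped at the back of the bottle rack: slide the two bottles in front of it out of the rack's open end and stand both on the turntable for the moment, then bring out the oldest and stand it in the drip tray to be used up next. Load the fresh bottle, which stands on the table, right at the back of the rack, and slide the other two in again in front of it, each to the place in the row that it had before. Keep every bottle upright, do not disturb the water cup, and leave everything standing free.

Things in the scene. Friction and masses are not known exactly. Their poses are not given: they have to be found in the camera images.
- rack: Fixed bottle rack: plywood base 230 (x) x 90 (y) x 12 mm, upright back board at +x (inner face x = 101 mm, top at 104 mm), open end at -x. Two 8 mm steel wires along x at y = +-19 mm, centred 90 mm above the table, leave a 30 mm slot for the bottles' necks: bodies cannot pass up between them, bottles only slide upright along x, in and out at the open end. Origin: centre of the underside.
- rack_back_place (a point): Point on top of the rack's base (12 mm above the table) under the centre of a bottle in the back place: rack x = 72 mm, y = 0; axes as the rack's. The middle place is 54 mm and the front place 108 mm from it towards the open end. In the slot a bottle may be lifted up to 8 mm off the base while it slides.
- rack_mouth (a point): Point before the rack's open end: rack x = -145 mm, y = 0, 12 mm above the table (base-top height); axes as the rack's. A bottle centred here is clear of the wires and can be lifted or lowered. The wires flare from the straight slot's end (rack x = -66 mm) outward and down to the base at x = -92 mm, y = +-40 mm.
- bottle_slim_cap: White closed bottle, 116 mm tall, 100 to 210 g: body 50 mm across up to 52 mm height, neck 16 mm across from 64 to 90 mm, black round screw cap from 90 to 116 mm (grip there, from above). Origin: centre of the underside; yaw means nothing. Cap 26 mm across, the slimmest. Starts in the rack; which of the three places in the row it has changes.
- bottle_mid_cap: White closed bottle, 116 mm tall, 100 to 210 g: body 50 mm across up to 52 mm height, neck 16 mm across from 64 to 90 mm, black round screw cap from 90 to 116 mm (grip there, from above). Origin: centre of the underside; yaw means nothing. Cap 32 mm across, the medium one. Starts in the rack; which of the three places in the row it has changes.
- bottle_wide_cap: White closed bottle, 116 mm tall, 100 to 210 g: body 50 mm across up to 52 mm height, neck 16 mm across from 64 to 90 mm, black round screw cap from 90 to 116 mm (grip there, from above). Origin: centre of the underside; yaw means nothing. Cap 38 mm across, the widest in the rack. Starts in the rack; which of the three places in the row it has changes.
- fresh_bottle: White closed bottle, 116 mm tall, 100 to 210 g: body 50 mm across up to 52 mm height, neck 16 mm across from 64 to 90 mm, black round screw cap from 90 to 116 mm (grip there, from above). Origin: centre of the underside; yaw means nothing. Cap 46 mm across, the widest of all. Starts standing alone on the table, outside the rack.
- turntable: Round plaster-faced turntable, 196 mm across, flat top 32 mm above the table; fixed, it does not turn. Origin: centre of the underside, z up. Room for the two bottles set aside.
- drip_tray: Square steel drip tray, 100 x 100 mm outside, walls 4 mm thick and 16 mm high, floor 4 mm above the table; fixed. Origin: centre of the underside, sides along x and y.
- water_cup: White enamel cup with a blue rim, 69 mm across, 73 mm tall, loose; a bystander to be left alone. Origin: centre of the underside.
There are look-alikes about, which are no part of the job. Leave any pink look-alike of the bottle_slim_cap alone.

How it is judged:
By the outcome, as a careful person would: the job done as asked, in the order asked, and still so for the second after the job is handed in, with the robot touching nothing.
It also fails if it takes over 128 s, if anything falls off the work surface, if the arm or the gripper's body presses on something with over 40 N, if the wrist force passes 120 N, or if a joint passes its speed limit or range.

## Working session

There is one attempt and no reset: what is moved stays moved. The work goes in short steps, Python scripts to look and compute and a shell command to move; the robot and the scene stay as the last step left them, time stands still between calls to the robot, and variables do not carry over. Pictures are saved under pics/ and viewed, at most 14 in all, crops included, and the job is handed in when it is done.

```bash
mkdir -p pics; cat > h.py <<'E'
import numpy as np, cv2
from bench import manip
def ray(cam,uv,z,P=None):
    P=P or manip.camera_params(cam); K=np.array(P["K"]);T=np.array(P["world_to_cam"])
    d=T[:3,:3].T@np.linalg.inv(K)@np.array([uv[0],uv[1],1.]); o=-T[:3,:3].T@T[:3,3]
    return o+d*(z-o[2])/d[2]
def proj(cam,p,P=None):
    P=P or manip.camera_params(cam); K=np.array(P["K"]);T=np.array(P["world_to_cam"])
    q=K@(T[:3,:3]@np.array(p)+T[:3,3]); return q[:2]/q[2]
def save(cam,n):
    im=manip.capture(cam); cv2.imwrite(f"pics/{n}.png",im[:,:,::-1]); return im
E
python3 - <<'E'
from h import *
for c in("scene","top"):
    save(c,c+"0")
    P=manip.camera_params(c);T=np.array(P["world_to_cam"]);print(c,np.round(P["K"],0).tolist(),np.round(-T[:3,:3].T@T[:3,3],3),np.round(T[:3,:3],2).tolist())
for n in["rack","bottle_slim_cap","bottle_mid_cap","bottle_wide_cap","fresh_bottle","turntable","drip_tray","water_cup"]:
    for c in("top","scene"):
        print(n,c,[(np.round(d["rect"]).tolist(),round(d["conf"],2)) for d in manip.spot_in(c,n)][:4])
s=manip.read_state();print(s["time"],s["ee_pos"],np.round(s["eef_rot"],3).tolist(),s["gripper_width"])
E
```

```text
scene [[527.0, 0.0, 318.0], [0.0, 527.0, 232.0], [0.0, 0.0, 1.0]] [-0.032  0.789  0.516] [[-0.73, -0.69, -0.01], [-0.34, 0.37, -0.87], [0.6, -0.63, -0.5]]
top [[464.0, 0.0, 320.0], [0.0, 464.0, 249.0], [0.0, 0.0, 1.0]] [0.446 0.206 0.879] [[-0.0, -1.0, -0.02], [-1.0, 0.0, -0.09], [0.09, 0.02, -1.0]]
rack top [([287.0, 168.0, 66.0, 140.0], 0.88), ([160.0, 224.0, 106.0, 106.0], 0.39)]
rack scene [([246.0, 188.0, 120.0, 107.0], 0.58)]
bottle_slim_cap top [([367.0, 196.0, 32.0, 33.0], 0.88), ([310.0, 213.0, 21.0, 33.0], 0.77), ([348.0, 322.0, 28.0, 30.0], 0.57)]
bottle_slim_cap scene [([281.0, 189.0, 31.0, 67.0], 0.83), ([317.0, 164.0, 24.0, 66.0], 0.78), ([392.0, 215.0, 37.0, 70.0], 0.6)]
bottle_mid_cap top []
bottle_mid_cap scene [([303.0, 199.0, 28.0, 69.0], 0.81)]
bottle_wide_cap top [([307.0, 184.0, 28.0, 33.0], 0.69), ([285.0, 166.0, 62.0, 142.0], 0.31)]
bottle_wide_cap scene [([264.0, 177.0, 25.0, 69.0], 0.83), ([333.0, 144.0, 28.0, 61.0], 0.25)]
fresh_bottle top [([421.0, 169.0, 41.0, 40.0], 0.97)]
fresh_bottle scene [([331.0, 144.0, 30.0, 62.0], 0.83)]
turntable top [([159.0, 224.0, 108.0, 106.0], 0.9)]
turntable scene [([173.0, 272.0, 130.0, 96.0], 0.67), ([301.0, 197.0, 28.0, 73.0], 0.63), ([267.0, 178.0, 20.0, 67.0], 0.6)]
drip_tray top [([418.0, 131.0, 48.0, 39.0], 0.74), ([395.0, 258.0, 62.0, 65.0], 0.55)]
drip_tray scene [([377.0, 215.0, 70.0, 34.0], 0.75)]
water_cup top [([423.0, 130.0, 45.0, 44.0], 0.56)]
water_cup scene [([311.0, 153.0, 27.0, 41.0], 0.71), ([334.0, 146.0, 26.0, 58.0], 0.3)]
0.9 [ 0.25123559 -0.59949343  0.2113626 ] [[0.922, 0.387, 0.0], [0.387, -0.922, -0.0], [0.0, 0.0, -1.0]] 0.09129120456996716
```

```bash
python3 - <<'E'
import cv2
a=cv2.imread("pics/top0.png")
cv2.imwrite("pics/top0c.png",cv2.resize(a[110:370,140:480],None,fx=2.3,fy=2.3,interpolation=cv2.INTER_CUBIC))
a=cv2.imread("pics/scene0.png")
cv2.imwrite("pics/scene0c.png",cv2.resize(a[120:390,150:490],None,fx=2.2,fy=2.2,interpolation=cv2.INTER_CUBIC))
E
```

```text
(no output)
```

View pics/top0c.png

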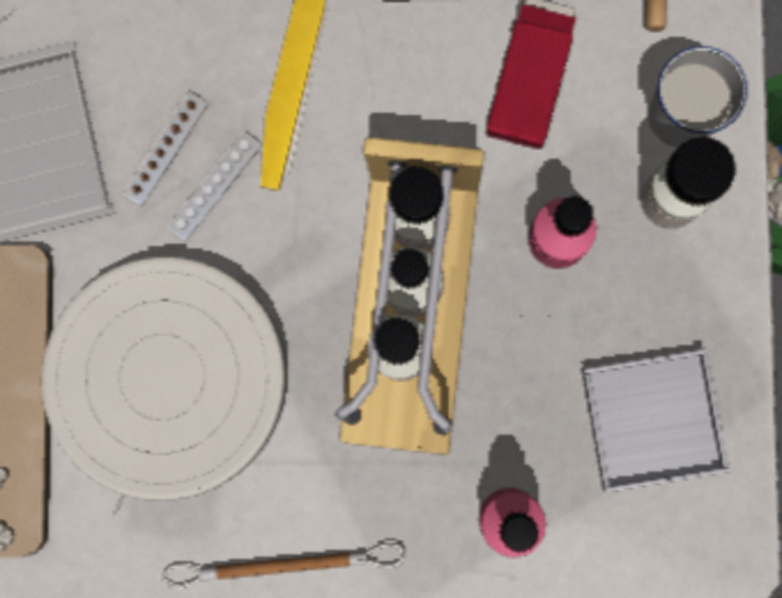

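View pics/scene0c.png

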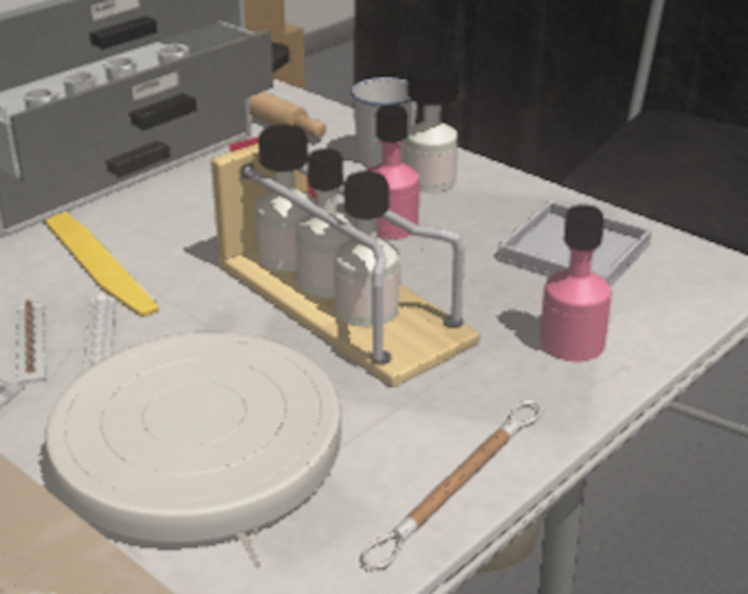

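The top view shows a row of three white bottles, with pictures at crop pixels: wide cap at the back (416,192), slim in the middle (410,267), mid at the front (398,340). The fresh bottle is at (700,170) next to the cup at (703,90). The pink look-alikes at (565,228) and (513,525) stay where they are. The rack's open end faces the robot.

```bash
python3 - <<'E'
from h import *
im=cv2.imread("pics/top0.png"); s=2.3
g=im.max(2)<45
n,l,st,c=cv2.connectedComponentsWithStats(g.astype(np.uint8))
for nm,u,v,z in[("wide",416,192,.115),("slim",410,267,.115),("mid",398,340,.115),("fresh",700,170,.103),("pinkA",574,215,.103),("pinkB",519,532,.103)]:
    k=l[int(110+v/s),int(140+u/s)]; m=(l==k).astype(np.uint8)
    cn=max(cv2.findContours(m,0,1)[0],key=cv2.contourArea); (x,y),r=cv2.minEnclosingCircle(cn)
    b=st[k]; ctr=(b[0]+(b[2]-1)/2,b[1]+(b[3]-1)/2)
    print(nm,k,b.tolist(),np.round(ray("top",ctr,z),4), "r mm",round(r*(.879-z)/464*1000,1))
F=lambda u,v:(140+u/s-.3,110+v/s-.3)
for nm,u,v,z in[("baseL",341,440,.012),("baseR",448,453,.012),("boardL",365,141,.104),("boardR",484,152,.104),("boardL front",366,153,.104),("boardR front",482,164,.104),("tt",164,377,.032),("tray1",583,363,.016),("tray2",702,345,.016),("tray3",724,468,.016),("tray4",605,488,.016),("cup",703,89,.073)]:
    print(nm,np.round(ray("top",F(u,v),z),4))
for n,z in(("turntable",.032),("drip_tray",.008),("rack",.012)):
    for d in manip.silhouettes("top",n)[:2]:
        cn=max(cv2.findContours(d["region"].astype(np.uint8),0,1)[0],key=cv2.contourArea)
        (x,y),wh,a=cv2.minAreaRect(cn); print(n,d["conf"],np.round(ray("top",(x,y),z),4),np.round(wh,1),a,d["rect"])
E
```

```text
wide 24 [310, 181, 22, 26, 446] [0.6071 0.2204 0.115 ] r mm 22.0
slim 28 [310, 218, 16, 17, 194] [0.5524 0.2256 0.115 ] r mm 13.3
mid 35 [303, 248, 19, 20, 286] [0.5    0.2348 0.115 ] r mm 16.0
fresh 18 [429, 169, 30, 29, 657] [0.6262 0.0126 0.103 ] r mm 24.8
pinkA 27 [381, 195, 16, 17, 204] [0.5926 0.1058 0.103 ] r mm 13.8
pinkB 45 [358, 333, 15, 16, 187] [0.3635 0.148  0.103 ] r mm 13.3
baseL [0.4264 0.2835 0.012 ]
baseR [0.4158 0.197  0.012 ]
boardL [0.6486 0.2582 0.104 ]
boardR [0.6396 0.1702 0.104 ]
boardL front [0.6396 0.2574 0.104 ]
boardR front [0.6306 0.1717 0.104 ]
tt [0.4771 0.4232 0.032 ]
tray1 [0.4878 0.0879 0.016 ]
tray2 [ 0.5019 -0.0079  0.016 ]
tray3 [ 0.4036 -0.0228  0.016 ]
tray4 [0.388 0.072 0.016]
cup [6.954e-01 2.000e-04 7.300e-02]
turntable 0.91 [0.4754 0.4241 0.032 ] [105.  106.9] 18.434947967529297 [158.2, 224.6, 106.3, 104.8]
drip_tray 0.84 [0.4417 0.0301 0.008 ] [54.7 55.8] 80.21759033203125 [393.3, 257.9, 62.3, 66.3]
rack 0.58 [0.5435 0.2287 0.012 ] [ 52.  135.2] 5.856013774871826 [286.9, 168.6, 64.6, 138.4]
```

```bash
python3 -m pendant '[{"tx":0.03,"ty":0.04,"rz":-0.1,"hand":1},{"tx":0.03,"ty":0.04,"rz":-0.1,"hand":1},{"tx":0.03,"ty":0.04,"rz":-0.1,"hand":1},{"tx":0.03,"ty":0.04,"rz":-0.1,"hand":1},{"tx":0.03,"ty":0.04,"rz":-0.1,"hand":1},{"tx":0.03,"ty":0.04,"hand":1},{"tx":0.03,"ty":0.04,"hand":1},{"tx":0.03,"ty":0.04,"hand":1}]'; cat > st.py <<'E'
from h import *
s=manip.read_state();R=s["eef_rot"];print("t",round(s["time"],2),"p",np.round(s["ee_pos"],4),"yaw",round(np.degrees(np.arctan2(R[1,1],R[0,1])),2),"z",np.round(R[:,2],3),"q",np.round(s["q"]),"w",round(s["gripper_width"],4),"F",np.round(s["contact_force"],1))
E
python3 st.py
```

```text
t 1.05 p [ 0.2512 -0.5995  0.2113] yaw -67.26 z [ 0. -0. -1.] q [ 82.  29. -24.  89.  13.  65. -12.] w 0.0918 F [-0.1 -0.3 -0.1]validation failed for argument at $[0]...
```

```bash
python3 -m pendant '[{"tx":0.03,"ty":0.04,"tz":0,"rx":0,"ry":0,"rz":-0.1,"hand":1},{"tx":0.03,"ty":0.04,"tz":0,"rx":0,"ry":0,"rz":-0.1,"hand":1},{"tx":0.03,"ty":0.04,"tz":0,"rx":0,"ry":0,"rz":-0.1,"hand":1},{"tx":0.03,"ty":0.04,"tz":0,"rx":0,"ry":0,"rz":-0.1,"hand":1},{"tx":0.03,"ty":0.04,"tz":0,"rx":0,"ry":0,"rz":-0.1,"hand":1},{"tx":0.03,"ty":0.04,"tz":0,"rx":0,"ry":0,"rz":0,"hand":1},{"tx":0.03,"ty":0.04,"tz":0,"rx":0,"ry":0,"rz":0,"hand":1},{"tx":0.03,"ty":0.04,"tz":0,"rx":0,"ry":0,"rz":0,"hand":1}]'; echo; python3 st.py
```

```text
time: 1.85
ee_pos: [0.4923, -0.2779, 0.2117]
eef_rot: [[0.995, -0.103, 0.001], [-0.103, -0.995, -0.001], [0.001, 0.001, -1.0]]
contact_force: [0.7, -1.1, 0.3]
gripper_width: 0.0919
grip_force: 0.0

t 1.85 p [ 0.4923 -0.2779  0.2117] yaw -95.92 z [ 0.001 -0.001 -1.   ] q [ 49.  20. -28. 101.  11.  61. -78.] w 0.0919 F [ 0.7 -1.1  0.3]
```

```bash
python3 -m pendant '[{"tx":0,"ty":0.03,"tz":0,"rx":0,"ry":0,"rz":0.15,"hand":1},{"tx":0,"ty":0.03,"tz":0,"rx":0,"ry":0,"rz":0.15,"hand":1},{"tx":0,"ty":0.03,"tz":0,"rx":0,"ry":0,"rz":0.15,"hand":1},{"tx":0,"ty":0.03,"tz":0,"rx":0,"ry":0,"rz":0.15,"hand":1},{"tx":0,"ty":0.03,"tz":0,"rx":0,"ry":0,"rz":0.15,"hand":1},{"tx":0,"ty":0.03,"tz":0,"rx":0,"ry":0,"rz":0.15,"hand":1},{"tx":0,"ty":0.03,"tz":0,"rx":0,"ry":0,"rz":0.15,"hand":1},{"tx":0,"ty":0.03,"tz":0,"rx":0,"ry":0,"rz":0.15,"hand":1}]'>/dev/null
python3 -m pendant '[{"tx":0,"ty":0.03,"tz":0,"rx":0,"ry":0,"rz":0.15,"hand":1},{"tx":0,"ty":0.03,"tz":0,"rx":0,"ry":0,"rz":0.15,"hand":1},{"tx":0,"ty":0.03,"tz":0,"rx":0,"ry":0,"rz":0.15,"hand":1},{"tx":0,"ty":0.03,"tz":0,"rx":0,"ry":0,"rz":0.15,"hand":1},{"tx":0,"ty":0.03,"tz":0,"rx":0,"ry":0,"rz":0.15,"hand":1},{"tx":0,"ty":0.03,"tz":0,"rx":0,"ry":0,"rz":0.15,"hand":1},{"tx":0,"ty":0.03,"tz":0,"rx":0,"ry":0,"rz":0.15,"hand":1},{"tx":0,"ty":0.03,"tz":0,"rx":0,"ry":0,"rz":0.15,"hand":1}]' ; echo; python3 st.py
```

```text
time: 3.45
ee_pos: [0.4914, 0.2015, 0.2116]
eef_rot: [[-0.668, 0.744, 0.001], [0.744, 0.668, -0.0], [-0.001, 0.0, -1.0]]
contact_force: [-0.1, -0.0, 0.1]
gripper_width: 0.0918
grip_force: 0.0

t 3.45 p [0.4914 0.2015 0.2116] yaw 41.92 z [ 0.001 -0.    -1.   ] q [ 24.  27. -63. 105.  26.  64.  -6.] w 0.0918 F [-0.1 -0.   0.1]
```

```bash
python3 -m pendant '[{"tx":0.002,"ty":0.008,"tz":0,"rx":0,"ry":0,"rz":0.145,"hand":1},{"tx":0.002,"ty":0.008,"tz":0,"rx":0,"ry":0,"rz":0.145,"hand":1},{"tx":0.002,"ty":0.008,"tz":0,"rx":0,"ry":0,"rz":0.145,"hand":1},{"tx":0.002,"ty":0.008,"tz":0,"rx":0,"ry":0,"rz":0.145,"hand":1},{"tx":0,"ty":0,"tz":0,"rx":0,"ry":0,"rz":0.145,"hand":1},{"tx":0,"ty":0,"tz":0,"rx":0,"ry":0,"rz":0,"hand":1}]' >/dev/null; python3 st.py; python3 - <<'E'
from h import *
P=manip.camera_params("wrist"); save("wrist","w1")
T=np.array(P["world_to_cam"]);print(np.round(-T[:3,:3].T@T[:3,3],3),np.round(T[2,:3],2))
for p in[(.5,.2335,.115),(.5525,.2256,.115),(.607,.2204,.115)]:print(proj("wrist",p,P))
E
```

```text
t 4.05 p [0.4992 0.2327 0.2111] yaw 83.22 z [-0.001  0.001 -1.   ] q [ 24.  34. -71. 102.  35.  69.  26.] w 0.0919 F [ 0.1 -0.1  0.3]
[0.425 0.24  0.385] [ 0.28 -0.03 -0.96]
[325.19059447 240.26709761]
[323.16648597 301.41233632]
[324.65929823 358.37556576]
```

View pics/w1.png

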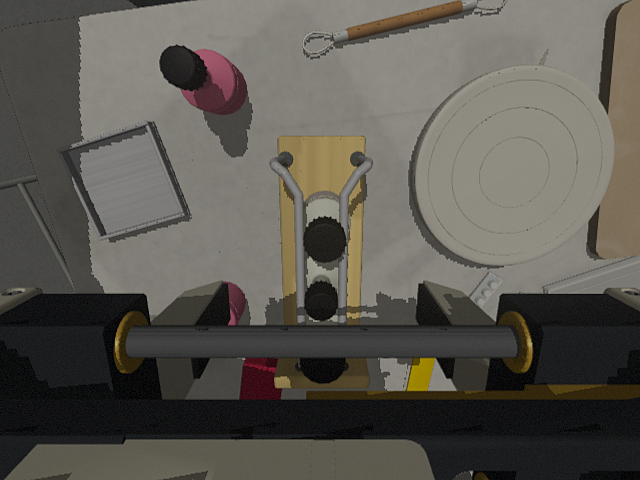

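Wrist view: front cap at (325,240), slim at (321,300), wide at (323,365), matching the projections within a pixel. The rack's axis runs straight down the picture. Next: grasp the front bottle.

```bash
python3 -m pendant '[{"tx":0,"ty":0,"tz":-0.035,"rx":0,"ry":0,"rz":0,"hand":1},{"tx":0,"ty":0,"tz":-0.035,"rx":0,"ry":0,"rz":0,"hand":1},{"tx":0,"ty":0,"tz":-0.02,"rx":0,"ry":0,"rz":0,"hand":1},{"tx":0,"ty":0,"tz":-0.008,"rx":0,"ry":0,"rz":0,"hand":1},{"tx":0,"ty":0,"tz":0,"rx":0,"ry":0,"rz":0,"hand":-1},{"tx":0,"ty":0,"tz":0,"rx":0,"ry":0,"rz":0,"hand":-1},{"tx":0,"ty":0,"tz":0,"rx":0,"ry":0,"rz":0,"hand":-1},{"tx":0,"ty":0,"tz":0,"rx":0,"ry":0,"rz":0,"hand":-1}]'; echo; python3 st.py
```

```text
time: 4.9
ee_pos: [0.5, 0.2328, 0.1144]
eef_rot: [[-0.993, 0.12, 0.002], [0.12, 0.993, 0.001], [-0.002, 0.001, -1.0]]
contact_force: [-0.5, 0.3, -0.4]
gripper_width: 0.0645
grip_force: 0.0

t 4.9 p [0.5    0.2328 0.1144] yaw 83.1 z [ 0.002  0.001 -1.   ] q [ 19.  40. -64. 107.  42.  60.  21.] w 0.0645 F [-0.5  0.3 -0.4]
```

```bash
python3 -m pendant '[{"tx":0,"ty":0,"tz":0,"rx":0,"ry":0,"rz":0,"hand":-1},{"tx":0,"ty":0,"tz":0,"rx":0,"ry":0,"rz":0,"hand":-1},{"tx":0,"ty":0,"tz":0,"rx":0,"ry":0,"rz":0,"hand":-1},{"tx":0,"ty":0,"tz":0,"rx":0,"ry":0,"rz":0,"hand":-1},{"tx":0,"ty":0,"tz":0,"rx":0,"ry":0,"rz":0,"hand":-1},{"tx":0,"ty":0,"tz":0.002,"rx":0,"ry":0,"rz":0,"hand":-1},{"tx":0,"ty":0,"tz":0.002,"rx":0,"ry":0,"rz":0,"hand":-1}]'; echo; python3 st.py
```

```text
time: 5.6
ee_pos: [0.4992, 0.2325, 0.1174]
eef_rot: [[-0.993, 0.119, -0.0], [0.119, 0.993, 0.0], [0.0, -0.0, -1.0]]
contact_force: [0.1, -0.2, -0.4]
gripper_width: 0.0088
grip_force: 0.0

t 5.6 p [0.4992 0.2325 0.1174] yaw 83.14 z [-0.  0. -1.] q [ 19.  40. -64. 107.  42.  61.  21.] w 0.0088 F [ 0.1 -0.2 -0.4]
```

```bash
python3 - <<'E'
from h import *
a=save("scene","s1"); b=save("top","t1")
cv2.imwrite("pics/st1.png",np.hstack([cv2.resize(a[90:340,190:440],(560,560)),])[:,:,::-1])
cv2.imwrite("pics/tt1.png",cv2.resize(b[120:340,240:460],(560,560))[:,:,::-1])
E
```

```text
(no output)
```

View pics/st1.png

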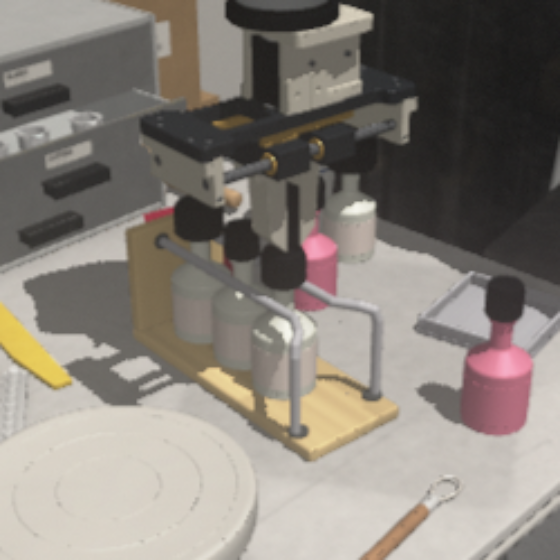

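```bash
python3 - <<'E'
from h import *
c=lambda p:np.round((proj("scene",p)-[190,90])*2.24)
for n,p in dict(mid=(.5,.2335,.115),slim=(.5525,.2256,.115),wide=(.607,.2204,.115),pinkB=(.3635,.148,.103),tcp=tuple(manip.read_state()["ee_pos"]),fresh=(.6262,.0126,.103)).items(): print(n,c(p))
t=lambda p:np.round((proj("top",p)-[240,120])*560/220); print(t(tuple(manip.read_state()["ee_pos"])), t((.5,.2335,.115)))
E
```

```text
mid [281. 265.]
slim [238. 240.]
wide [195. 217.]
pinkB [502. 299.]
tcp [282. 262.]
fresh [347. 152.]
[186. 351.] [185. 350.]
```

View pics/tt1.png

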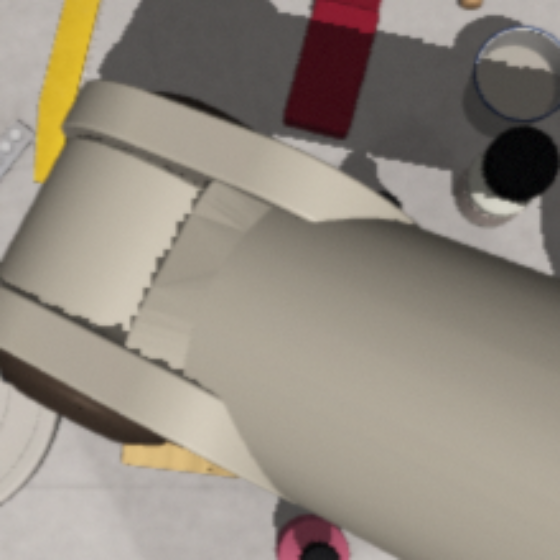

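```bash
python3 - <<'E'
from h import *
print(manip.tcp_to_tips, manip.read_state()["grip_force"], manip.read_state()["gripper_width"])
a=cv2.imread("pics/s1.png"); cv2.imwrite("pics/s1z.png",cv2.resize(a[150:240,260:360],(800,600),interpolation=cv2.INTER_NEAREST)) 
p=manip.read_state()["ee_pos"]
for dz in(-.014,0,.005,.03,.06):
  print(dz,np.round((proj("scene",p+[0,0,dz])-[260,150])*[8,6.667]))
E
```

```text
0.014 0.0 0.0016140744610696593
-0.014 [448. 429.]
0 [448. 379.]
0.005 [447. 360.]
0.03 [446. 268.]
0.06 [445. 154.]
```

View pics/s1z.png

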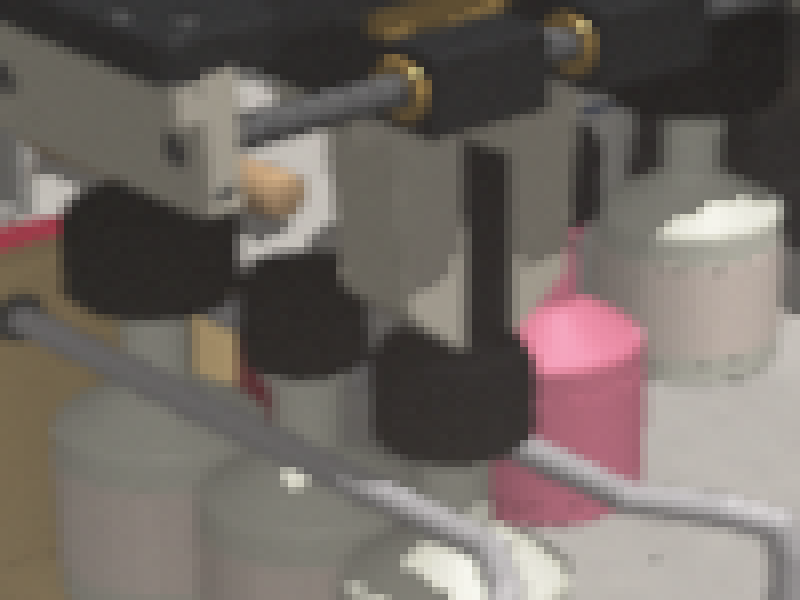

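```bash
python3 - <<'E'
from h import *
s=manip.read_state();p=s["ee_pos"];R=s["eef_rot"]
f=lambda v:np.round((proj("scene",p+R@np.array(v))-[260,150])*[8,6.667]).tolist()
for x in(-.0375,.0375):
  for y in(-.095,.095):print("body",x,y,f((x,y,-.052)))
for x in(-.0095,.0095):
  for y in(0,.019):print("tip",x,y,f((x,y,.014)), "tip+25up",f((x,y,-.012)))
E
python3 -m pendant '[{"tx":0,"ty":0,"tz":0.02,"rx":0,"ry":0,"rz":0,"hand":-1},{"tx":0,"ty":0,"tz":0.04,"rx":0,"ry":0,"rz":0,"hand":-1},{"tx":0,"ty":0,"tz":0.04,"rx":0,"ry":0,"rz":0,"hand":-1},{"tx":0,"ty":0,"tz":0,"rx":0,"ry":0,"rz":0,"hand":-1}]'; echo
python3 - <<'E'
from h import *
a=save("scene","s2");s=manip.read_state();p=s["ee_pos"];R=s["eef_rot"]
b=a[60:240,220:400].copy();b=cv2.resize(b,(600,600),interpolation=cv2.INTER_NEAREST)
for v in((0,0,.014),(.0095,0,.014),(-.0095,0,.014),(0,0,0),(.0375,.095,-.052),(-.0375,.095,-.052),(.0375,-.095,-.052)):
  u=((proj("scene",p+R@np.array(v))-[220,60])*600/180).astype(int);cv2.circle(b,tuple(map(int,u)),4,(255,0,0),1)
cv2.imwrite("pics/s2z.png",b[:,:,::-1])
E
```

```text
body -0.0375 -0.095 [672.0, 42.0]
body -0.0375 0.095 [-58.0, 245.0]
body 0.0375 -0.095 [918.0, 129.0]
body 0.0375 0.095 [173.0, 357.0]
tip -0.0095 0 [419.0, 415.0] tip+25up [418.0, 322.0]
tip -0.0095 0.019 [348.0, 438.0] tip+25up [345.0, 344.0]
tip 0.0095 0 [478.0, 443.0] tip+25up [477.0, 348.0]
tip 0.0095 0.019 [406.0, 467.0] tip+25up [404.0, 372.0]
time: 6.1
ee_pos: [0.5016, 0.2352, 0.2225]
eef_rot: [[-0.993, 0.119, 0.007], [0.119, 0.993, 0.004], [-0.007, 0.005, -1.0]]
contact_force: [0.6, 0.1, 0.9]
gripper_width: 0.0005
grip_force: 0.0
```

View pics/s2z.png

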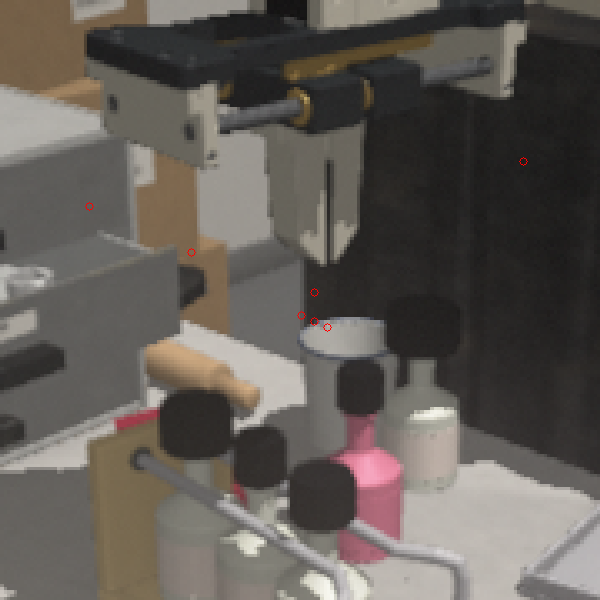

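```bash
python3 - <<'E'
from h import *
P=manip.camera_params("wrist");a=save("wrist","w2");s=manip.read_state();p=s["ee_pos"];R=s["eef_rot"]
print(p)
b=cv2.resize(a[200:400,220:420],(600,600),interpolation=cv2.INTER_NEAREST)
for v in((0,0,.014),(.0095,0,.014),(-.0095,0,.014),(.0095,0,-.014),(-.0095,0,-.014)):
  u0=proj("wrist",p+R@np.array(v),P);print(v,u0);u=(u0-[220,200])*3;cv2.circle(b,(int(u[0]),int(u[1])),4,(255,0,0),1)
cv2.imwrite("pics/w2z.png",b[:,:,::-1])
E
```

```text
[0.49982245 0.23264722 0.21813231]
(0, 0, 0.014) [322.72025775 275.57127335]
(0.0095, 0, 0.014) [322.70415545 259.9145263 ]
(-0.0095, 0, 0.014) [322.73594078 290.82035827]
(0.0095, 0, -0.014) [322.87293032 278.58599381]
(-0.0095, 0, -0.014) [322.90444617 313.58678932]
```

View pics/w2z.png

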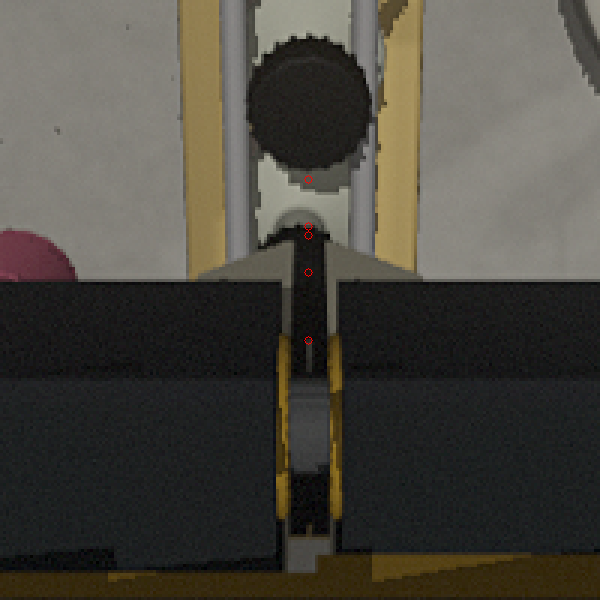

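The wrist and scene views agree: the fingertips really sit about 28 mm higher than the stated TCP-to-tip geometry (tips ≈ TCP z + 14 mm), so the fingers closed just above the cap and nothing moved. I'll lower by that extra amount for every grasp.

```bash
python3 -m pendant '[{"tx":0,"ty":0,"tz":0,"rx":0,"ry":0,"rz":0,"hand":0.3},{"tx":0,"ty":0,"tz":-0.02,"rx":0,"ry":0,"rz":0,"hand":0.3},{"tx":0,"ty":0,"tz":-0.02,"rx":0,"ry":0,"rz":0,"hand":0.3},{"tx":0,"ty":0,"tz":-0.02,"rx":0,"ry":0,"rz":0,"hand":0.3},{"tx":0,"ty":0,"tz":-0.02,"rx":0,"ry":0,"rz":0,"hand":0.3},{"tx":0,"ty":0,"tz":0,"rx":0,"ry":0,"rz":0,"hand":0.3},{"tx":0,"ty":0,"tz":0,"rx":0,"ry":0,"rz":0,"hand":0.3},{"tx":0,"ty":0,"tz":0,"rx":0,"ry":0,"rz":0,"hand":0.3}]'; echo; python3 st.py
```

```text
time: 7.0
ee_pos: [0.4994, 0.233, 0.1379]
eef_rot: [[-0.993, 0.119, 0.0], [0.119, 0.993, 0.001], [-0.0, 0.001, -1.0]]
contact_force: [0.2, 0.3, 0.2]
gripper_width: 0.058
grip_force: 0.0

t 7.0 p [0.4994 0.233  0.1379] yaw 83.15 z [ 0.     0.001 -1.   ] q [ 20.  39. -66. 106.  40.  62.  22.] w 0.058 F [0.2 0.3 0.2]
```

```bash
python3 -m pendant '[{"tx":0,"ty":0,"tz":-0.02,"rx":0,"ry":0,"rz":0,"hand":0.3},{"tx":0,"ty":0,"tz":-0.02,"rx":0,"ry":0,"rz":0,"hand":0.3},{"tx":0,"ty":0,"tz":-0.01,"rx":0,"ry":0,"rz":0,"hand":0.3},{"tx":0,"ty":0,"tz":0,"rx":0,"ry":0,"rz":0,"hand":-1},{"tx":0,"ty":0,"tz":0,"rx":0,"ry":0,"rz":0,"hand":-1},{"tx":0,"ty":0,"tz":0,"rx":0,"ry":0,"rz":0,"hand":-1},{"tx":0,"ty":0,"tz":0,"rx":0,"ry":0,"rz":0,"hand":-1},{"tx":0,"ty":0,"tz":0,"rx":0,"ry":0,"rz":0,"hand":-1}]'; echo; python3 st.py
```

```text
time: 7.8
ee_pos: [0.4998, 0.233, 0.0882]
eef_rot: [[-0.993, 0.119, 0.001], [0.119, 0.993, 0.001], [-0.001, 0.001, -1.0]]
contact_force: [0.8, -0.2, 3.2]
gripper_width: 0.0311
grip_force: 30.0

t 7.8 p [0.4998 0.233  0.0882] yaw 83.14 z [ 0.001  0.001 -1.   ] q [ 18.  42. -62. 108.  44.  58.  19.] w 0.0311 F [ 0.8 -0.2  3.2]
```

```bash
python3 -m pendant '[{"tx":0,"ty":0,"tz":0.004,"rx":0,"ry":0,"rz":0,"hand":-1},{"tx":-0.01,"ty":0,"tz":0,"rx":0,"ry":0,"rz":0,"hand":-1},{"tx":-0.018,"ty":0.001,"tz":0,"rx":0,"ry":0,"rz":0,"hand":-1},{"tx":-0.02,"ty":0.002,"tz":0,"rx":0,"ry":0,"rz":0,"hand":-1},{"tx":-0.02,"ty":0.0025,"tz":0,"rx":0,"ry":0,"rz":0,"hand":-1},{"tx":-0.02,"ty":0.0025,"tz":0,"rx":0,"ry":0,"rz":0,"hand":-1},{"tx":-0.02,"ty":0.0025,"tz":0,"rx":0,"ry":0,"rz":0,"hand":-1},{"tx":-0.004,"ty":0,"tz":0,"rx":0,"ry":0,"rz":0,"hand":-1}]'; echo; python3 st.py
```

```text
time: 8.6
ee_pos: [0.3839, 0.2427, 0.091]
eef_rot: [[-0.993, 0.116, -0.002], [0.116, 0.993, -0.002], [0.001, -0.002, -1.0]]
contact_force: [0.2, -0.8, -1.4]
gripper_width: 0.0311
grip_force: 30.0

t 8.6 p [0.3839 0.2427 0.091 ] yaw 83.33 z [-0.002 -0.002 -1.   ] q [ 18.  34. -67. 121.  41.  52.  11.] w 0.0311 F [ 0.2 -0.8 -1.4]
```

```bash
python3 -m pendant '[{"tx":0,"ty":0,"tz":0.03,"rx":0,"ry":0,"rz":0,"hand":-1},{"tx":0,"ty":0.02,"tz":0.03,"rx":0,"ry":0,"rz":0,"hand":-1},{"tx":0,"ty":0.04,"tz":0,"rx":0,"ry":0,"rz":0,"hand":-1},{"tx":0,"ty":0.04,"tz":0,"rx":0,"ry":0,"rz":0,"hand":-1},{"tx":0.034,"ty":0.02,"tz":0,"rx":0,"ry":0,"rz":0,"hand":-1},{"tx":0.034,"ty":0.02,"tz":0,"rx":0,"ry":0,"rz":0,"hand":-1},{"tx":0.034,"ty":0.02,"tz":0,"rx":0,"ry":0,"rz":0,"hand":-1},{"tx":0.034,"ty":0.02,"tz":-0.02,"rx":0,"ry":0,"rz":0,"hand":-1}]'; echo; python3 st.py
```

```text
time: 9.4
ee_pos: [0.5263, 0.4248, 0.1333]
eef_rot: [[-0.993, 0.12, 0.004], [0.12, 0.993, 0.002], [-0.003, 0.003, -1.0]]
contact_force: [0.5, 1.0, -0.7]
gripper_width: 0.0318
grip_force: 30.0

t 9.4 p [0.5263 0.4248 0.1333] yaw 83.08 z [ 0.004  0.002 -1.   ] q [ -4.  48. -59.  88.  43.  69.  12.] w 0.0318 F [ 0.5  1.  -0.7]
```

```bash
python3 -m pendant '[{"tx":0,"ty":0,"tz":-0.014,"rx":0,"ry":0,"rz":0,"hand":-1},{"tx":0,"ty":0,"tz":-0.008,"rx":0,"ry":0,"rz":0,"hand":-1},{"tx":0,"ty":0,"tz":-0.002,"rx":0,"ry":0,"rz":0,"hand":-1},{"tx":0,"ty":0,"tz":0,"rx":0,"ry":0,"rz":0,"hand":-1}]'; echo; python3 st.py
```

```text
time: 9.8
ee_pos: [0.5232, 0.4233, 0.1082]
eef_rot: [[-0.993, 0.119, 0.001], [0.119, 0.993, 0.001], [-0.001, 0.001, -1.0]]
contact_force: [-0.0, 0.5, 0.5]
gripper_width: 0.0316
grip_force: 30.0

t 9.8 p [0.5232 0.4233 0.1082] yaw 83.16 z [ 0.001  0.001 -1.   ] q [ -5.  49. -58.  89.  44.  67.  11.] w 0.0316 F [-0.   0.5  0.5]
```

```bash
python3 -m pendant '[{"tx":0,"ty":0,"tz":0,"rx":0,"ry":0,"rz":0,"hand":0.2},{"tx":0,"ty":0,"tz":0,"rx":0,"ry":0,"rz":0,"hand":0.2},{"tx":0,"ty":0,"tz":0,"rx":0,"ry":0,"rz":0,"hand":0.2},{"tx":0,"ty":0,"tz":0.025,"rx":0,"ry":0,"rz":0,"hand":0.2},{"tx":0,"ty":0,"tz":0.035,"rx":0,"ry":0,"rz":0,"hand":0.2},{"tx":0.01,"ty":-0.04,"tz":0,"rx":0,"ry":0,"rz":0,"hand":0.1},{"tx":0.01,"ty":-0.04,"tz":0,"rx":0,"ry":0,"rz":0,"hand":0.1},{"tx":0.01,"ty":-0.04,"tz":0,"rx":0,"ry":0,"rz":0,"hand":0.1}]' >/dev/null
python3 -m pendant '[{"tx":0,"ty":-0.04,"tz":0,"rx":0,"ry":0,"rz":0,"hand":0.1},{"tx":0,"ty":-0.037,"tz":0,"rx":0,"ry":0,"rz":0,"hand":0.1},{"tx":0,"ty":0,"tz":0,"rx":0,"ry":0,"rz":0,"hand":0.1},{"tx":0,"ty":0,"tz":0,"rx":0,"ry":0,"rz":0,"hand":0.1}]'; echo; python3 st.py
python3 - <<'E'
from h import *
im=save("wrist","w3");P=manip.camera_params("wrist")
print(proj("wrist",(.5525,.2256,.12),P),proj("wrist",(.523,.4233,.14),P)) 
for d in manip.spot_in("wrist","bottle_slim_cap")+manip.spot_in("wrist","bottle_mid_cap"):print(d)
E
```

```text
time: 11.0
ee_pos: [0.5535, 0.2245, 0.1673]
eef_rot: [[-0.993, 0.122, -0.0], [0.122, 0.993, -0.0], [0.0, -0.0, -1.0]]
contact_force: [-0.3, 1.0, -0.3]
gripper_width: 0.0505
grip_force: 0.0

t 11.0 p [0.5535 0.2245 0.1673] yaw 82.98 z [-0. -0. -1.] q [ 20.  40. -65.  98.  39.  68.  27.] w 0.0505 F [-0.3  1.  -0.3]
[323.34631832 258.35688512] [664.54013726 180.25095609]
{'rect': [149.2, 0.0, 83.8, 43.5], 'conf': 0.86}
{'rect': [164.7, 245.7, 71.1, 53.4], 'conf': 0.8}
{'rect': [301.9, 192.9, 41.3, 85.3], 'conf': 0.63}
{'rect': [521.6, 134.9, 118.4, 71.1], 'conf': 0.73}
```

```bash
python3 -m pendant '[{"tx":-0.001,"ty":0.001,"tz":-0.035,"rx":0,"ry":0,"rz":0.006,"hand":0.1},{"tx":0,"ty":0,"tz":-0.03,"rx":0,"ry":0,"rz":0,"hand":0.1},{"tx":0,"ty":0,"tz":-0.014,"rx":0,"ry":0,"rz":0,"hand":0.1},{"tx":0,"ty":0,"tz":0,"rx":0,"ry":0,"rz":0,"hand":-1},{"tx":0,"ty":0,"tz":0,"rx":0,"ry":0,"rz":0,"hand":-1},{"tx":0,"ty":0,"tz":0,"rx":0,"ry":0,"rz":0,"hand":-1},{"tx":0,"ty":0,"tz":0,"rx":0,"ry":0,"rz":0,"hand":-1},{"tx":0,"ty":0,"tz":0,"rx":0,"ry":0,"rz":0,"hand":-1}]'; echo; python3 st.py
```

```text
time: 11.95
ee_pos: [0.5531, 0.2275, 0.0897]
eef_rot: [[-0.994, 0.114, 0.002], [0.114, 0.994, 0.001], [-0.002, 0.001, -1.0]]
contact_force: [0.3, -0.4, 3.8]
gripper_width: 0.0253
grip_force: 29.9

t 11.95 p [0.5531 0.2275 0.0897] yaw 83.47 z [ 0.002  0.001 -1.   ] q [ 17.  45. -60. 101.  45.  61.  24.] w 0.0253 F [ 0.3 -0.4  3.8]
```

```bash
python3 -m pendant '[{"tx":0,"ty":0,"tz":0.004,"rx":0,"ry":0,"rz":0,"hand":-1},{"tx":-0.012,"ty":0.0005,"tz":0,"rx":0,"ry":0,"rz":0,"hand":-1},{"tx":-0.025,"ty":0.002,"tz":0,"rx":0,"ry":0,"rz":0,"hand":-1},{"tx":-0.025,"ty":0.003,"tz":0,"rx":0,"ry":0,"rz":0,"hand":-1},{"tx":-0.025,"ty":0.003,"tz":0,"rx":0,"ry":0,"rz":0,"hand":-1},{"tx":-0.025,"ty":0.003,"tz":0,"rx":0,"ry":0,"rz":0,"hand":-1},{"tx":-0.025,"ty":0.003,"tz":0,"rx":0,"ry":0,"rz":0,"hand":-1},{"tx":-0.025,"ty":0.002,"tz":0,"rx":0,"ry":0,"rz":0,"hand":-1}]'; echo; python3 st.py
python3 -m pendant '[{"tx":-0.004,"ty":0,"tz":0.01,"rx":0,"ry":0,"rz":0,"hand":-1},{"tx":0,"ty":0.01,"tz":0.03,"rx":0,"ry":0,"rz":0,"hand":-1},{"tx":0,"ty":0.03,"tz":0.02,"rx":0,"ry":0,"rz":0,"hand":-1},{"tx":0.01,"ty":0.04,"tz":0,"rx":0,"ry":0,"rz":0,"hand":-1},{"tx":0.01,"ty":0.04,"tz":0,"rx":0,"ry":0,"rz":0,"hand":-1},{"tx":0.015,"ty":0.04,"tz":0,"rx":0,"ry":0,"rz":0,"hand":-1},{"tx":0.008,"ty":0.02,"tz":-0.02,"rx":0,"ry":0,"rz":0,"hand":-1},{"tx":0,"ty":0,"tz":0,"rx":0,"ry":0,"rz":0,"hand":-1}]'; echo; python3 st.py
```

```text
time: 12.75
ee_pos: [0.388, 0.2432, 0.0921]
eef_rot: [[-0.994, 0.113, -0.001], [0.113, 0.994, -0.001], [0.001, -0.001, -1.0]]
contact_force: [-0.7, 0.8, -1.9]
gripper_width: 0.0254
grip_force: 29.9

t 12.75 p [0.388  0.2432 0.0921] yaw 83.51 z [-0.001 -0.001 -1.   ] q [ 18.  34. -67. 120.  41.  52.  12.] w 0.0254 F [-0.7  0.8 -1.9]
time: 13.55
ee_pos: [0.4286, 0.4256, 0.1307]
eef_rot: [[-0.994, 0.112, -0.002], [0.112, 0.994, 0.001], [0.002, 0.0, -1.0]]
contact_force: [-1.0, -1.3, -2.1]
gripper_width: 0.0252
grip_force: 29.9

t 13.55 p [0.4286 0.4256 0.1307] yaw 83.57 z [-0.002  0.001 -1.   ] q [ -5.  42. -62.  99.  41.  64.   4.] w 0.0252 F [-1.  -1.3 -2.1]
```

```bash
python3 -m pendant '[{"tx":0,"ty":0,"tz":-0.014,"rx":0,"ry":0,"rz":0,"hand":-1},{"tx":0,"ty":0,"tz":-0.007,"rx":0,"ry":0,"rz":0,"hand":-1},{"tx":0,"ty":0,"tz":-0.002,"rx":0,"ry":0,"rz":0,"hand":-1},{"tx":0,"ty":0,"tz":0,"rx":0,"ry":0,"rz":0,"hand":-1}]'; echo; python3 st.py
```

```text
time: 13.95
ee_pos: [0.4296, 0.422, 0.1098]
eef_rot: [[-0.993, 0.115, 0.001], [0.115, 0.993, -0.001], [-0.001, -0.001, -1.0]]
contact_force: [-0.6, -2.0, 3.5]
gripper_width: 0.0253
grip_force: 30.0

t 13.95 p [0.4296 0.422  0.1098] yaw 83.42 z [ 0.001 -0.001 -1.   ] q [ -5.  44. -60. 100.  43.  63.   3.] w 0.0253 F [-0.6 -2.   3.5]
```

```bash
python3 -m pendant '[{"tx":0,"ty":0,"tz":0,"rx":0,"ry":0,"rz":0,"hand":0.3},{"tx":0,"ty":0,"tz":0,"rx":0,"ry":0,"rz":0,"hand":0.3},{"tx":0,"ty":0,"tz":0,"rx":0,"ry":0,"rz":0,"hand":0.3},{"tx":0,"ty":0,"tz":0.025,"rx":0,"ry":0,"rz":0,"hand":0.3},{"tx":0,"ty":0,"tz":0.035,"rx":0,"ry":0,"rz":0,"hand":0.3},{"tx":0.03,"ty":-0.034,"tz":0,"rx":0,"ry":0,"rz":0,"hand":0.3},{"tx":0.03,"ty":-0.034,"tz":0,"rx":0,"ry":0,"rz":0,"hand":0.3},{"tx":0.03,"ty":-0.034,"tz":0,"rx":0,"ry":0,"rz":0,"hand":0.3}]' >/dev/null
python3 -m pendant '[{"tx":0.03,"ty":-0.034,"tz":0,"rx":0,"ry":0,"rz":0,"hand":0.3},{"tx":0.03,"ty":-0.034,"tz":0,"rx":0,"ry":0,"rz":0,"hand":0.3},{"tx":0.027,"ty":-0.032,"tz":0,"rx":0,"ry":0,"rz":0,"hand":0.3},{"tx":0,"ty":0,"tz":0,"rx":0,"ry":0,"rz":0,"hand":0.3},{"tx":0,"ty":0,"tz":0,"rx":0,"ry":0,"rz":0,"hand":0.3}]'; echo; python3 st.py
python3 - <<'E'
from h import *
im=save("wrist","w4");P=manip.camera_params("wrist")
print(proj("wrist",(.607,.2204,.128),P))
a=save("scene","s4")
cv2.imwrite("pics/ws4.png",np.hstack([cv2.resize(im[100:400,200:500],(400,400)),cv2.resize(a[120:390,150:420],(400,400))])[:,:,::-1])
E
```

```text
time: 15.25
ee_pos: [0.6068, 0.2201, 0.1688]
eef_rot: [[-0.993, 0.117, -0.001], [0.117, 0.993, 0.0], [0.001, 0.0, -1.0]]
contact_force: [0.1, 0.8, -0.2]
gripper_width: 0.0598
grip_force: 0.0

t 15.25 p [0.6068 0.2201 0.1688] yaw 83.28 z [-0.001  0.    -1.   ] q [ 18.  44. -63.  91.  41.  71.  31.] w 0.0598 F [ 0.1  0.8 -0.2]
[322.34560252 264.49191341]
```

View pics/ws4.png

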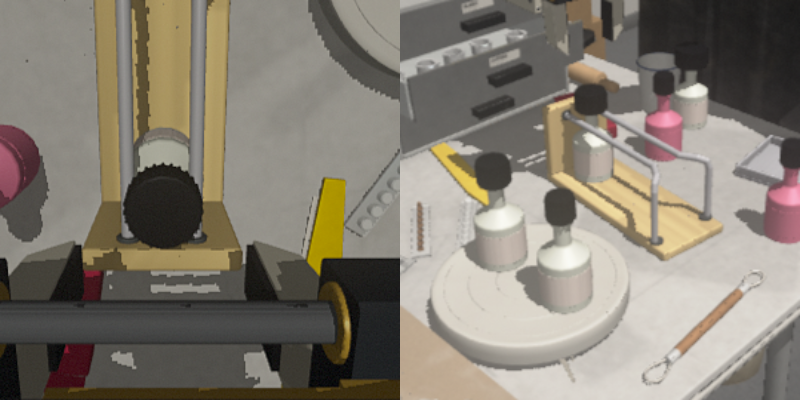

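Both bottles set aside stand upright on the turntable (right half, caps at (492,170) and (560,207)). The wide-capped oldest bottle is alone at the back, with its cap centred between the wires (left half, (163,205)).

```bash
python3 -m pendant '[{"tx":-0.002,"ty":0,"tz":-0.035,"rx":0,"ry":0,"rz":0,"hand":0.3},{"tx":0,"ty":0,"tz":-0.03,"rx":0,"ry":0,"rz":0,"hand":0.3},{"tx":0,"ty":0,"tz":-0.015,"rx":0,"ry":0,"rz":0,"hand":0.3},{"tx":0,"ty":0,"tz":0,"rx":0,"ry":0,"rz":0,"hand":-1},{"tx":0,"ty":0,"tz":0,"rx":0,"ry":0,"rz":0,"hand":-1},{"tx":0,"ty":0,"tz":0,"rx":0,"ry":0,"rz":0,"hand":-1},{"tx":0,"ty":0,"tz":0,"rx":0,"ry":0,"rz":0,"hand":-1},{"tx":0,"ty":0,"tz":0,"rx":0,"ry":0,"rz":0,"hand":-1}]'; echo; python3 st.py
```

```text
time: 16.15
ee_pos: [0.6052, 0.2223, 0.091]
eef_rot: [[-0.994, 0.114, 0.002], [0.114, 0.994, 0.001], [-0.002, 0.002, -1.0]]
contact_force: [-1.1, 0.9, 4.6]
gripper_width: 0.0373
grip_force: 29.9

t 16.15 p [0.6052 0.2223 0.091 ] yaw 83.47 z [ 0.002  0.001 -1.   ] q [ 16.  48. -59.  94.  45.  64.  28.] w 0.0373 F [-1.1  0.9  4.6]
```

```bash
python3 -m pendant '[{"tx":0,"ty":0,"tz":0.004,"rx":0,"ry":0,"rz":0,"hand":-1},{"tx":-0.015,"ty":0.001,"tz":0,"rx":0,"ry":0,"rz":0,"hand":-1},{"tx":-0.03,"ty":0.003,"tz":0,"rx":0,"ry":0,"rz":0,"hand":-1},{"tx":-0.03,"ty":0.003,"tz":0,"rx":0,"ry":0,"rz":0,"hand":-1},{"tx":-0.03,"ty":0.0035,"tz":0,"rx":0,"ry":0,"rz":0,"hand":-1},{"tx":-0.03,"ty":0.0035,"tz":0,"rx":0,"ry":0,"rz":0,"hand":-1},{"tx":-0.03,"ty":0.0035,"tz":0,"rx":0,"ry":0,"rz":0,"hand":-1},{"tx":-0.03,"ty":0.0035,"tz":0,"rx":0,"ry":0,"rz":0,"hand":-1}]' ; echo; python3 -m pendant '[{"tx":-0.022,"ty":0.001,"tz":0,"rx":0,"ry":0,"rz":0,"hand":-1},{"tx":0,"ty":0,"tz":0.02,"rx":0,"ry":0,"rz":0,"hand":-1},{"tx":0,"ty":0,"tz":0.04,"rx":0,"ry":0,"rz":0,"hand":-1},{"tx":0,"ty":0,"tz":0.04,"rx":0,"ry":0,"rz":0,"hand":-1},{"tx":0,"ty":0,"tz":0.04,"rx":0,"ry":0,"rz":0,"hand":-1},{"tx":0,"ty":0,"tz":0.01,"rx":0,"ry":0,"rz":0,"hand":-1},{"tx":0,"ty":0,"tz":0,"rx":0,"ry":0,"rz":0,"hand":-1}]' ;echo;  python3 st.py
```

```text
time: 16.95
ee_pos: [0.4079, 0.2421, 0.0933]
eef_rot: [[-0.993, 0.114, -0.0], [0.114, 0.993, -0.001], [0.0, -0.001, -1.0]]
contact_force: [-1.6, 0.4, -1.3]
gripper_width: 0.0376
grip_force: 29.9

time: 17.65
ee_pos: [0.3881, 0.2435, 0.2443]
eef_rot: [[-0.993, 0.115, 0.003], [0.115, 0.993, -0.0], [-0.003, 0.0, -1.0]]
contact_force: [-0.6, 0.6, -3.3]
gripper_width: 0.0374
grip_force: 29.9

t 17.65 p [0.3881 0.2435 0.2443] yaw 83.42 z [ 0.003 -0.    -1.   ] q [ 34.  23. -83. 112.  25.  67.  24.] w 0.0374 F [-0.6  0.6 -3.3]
```

```bash
python3 -m pendant '[{"tx":0.0095,"ty":-0.035,"tz":0,"rx":0,"ry":0,"rz":0,"hand":-1},{"tx":0.0095,"ty":-0.035,"tz":0,"rx":0,"ry":0,"rz":0,"hand":-1},{"tx":0.0095,"ty":-0.035,"tz":0,"rx":0,"ry":0,"rz":0,"hand":-1},{"tx":0.0095,"ty":-0.035,"tz":0,"rx":0,"ry":0,"rz":0,"hand":-1},{"tx":0.0095,"ty":-0.035,"tz":0,"rx":0,"ry":0,"rz":0,"hand":-1},{"tx":0.009,"ty":-0.0365,"tz":0,"rx":0,"ry":0,"rz":0,"hand":-1},{"tx":0,"ty":0,"tz":-0.03,"rx":0,"ry":0,"rz":0,"hand":-1},{"tx":0,"ty":0,"tz":-0.04,"rx":0,"ry":0,"rz":0,"hand":-1}]' ; echo;  python3 st.py; python3 -c "
from h import *
a=save('scene','s5')
for d in manip.spot_in('scene','bottle_wide_cap'):print(d)"
```

```text
time: 18.45
ee_pos: [0.4442, 0.0293, 0.1715]
eef_rot: [[-0.993, 0.12, 0.0], [0.12, 0.993, 0.0], [-0.0, 0.0, -1.0]]
contact_force: [0.0, -0.1, -2.4]
gripper_width: 0.0376
grip_force: 29.9

t 18.45 p [0.4442 0.0293 0.1715] yaw 83.13 z [ 0.  0. -1.] q [ 56.  26. -76. 118.  30.  59.  48.] w 0.0376 F [ 0.  -0.1 -2.4]
{'rect': [401.4, 127.5, 25.0, 69.5], 'conf': 0.8}
```

```bash
python3 -m pendant '[{"tx":0,"ty":0,"tz":-0.03,"rx":0,"ry":0,"rz":0,"hand":-1},{"tx":0,"ty":0.001,"tz":-0.03,"rx":0,"ry":0,"rz":0,"hand":-1},{"tx":0,"ty":0.001,"tz":-0.02,"rx":0,"ry":0,"rz":0,"hand":-1},{"tx":0,"ty":0,"tz":-0.006,"rx":0,"ry":0,"rz":0,"hand":-1},{"tx":0,"ty":0,"tz":-0.002,"rx":0,"ry":0,"rz":0,"hand":-1},{"tx":0,"ty":0,"tz":0,"rx":0,"ry":0,"rz":0,"hand":-1}]' ; echo;  python3 st.py
```

```text
time: 19.15
ee_pos: [0.4443, 0.0344, 0.0861]
eef_rot: [[-0.994, 0.113, 0.001], [0.113, 0.994, 0.0], [-0.001, 0.0, -1.0]]
contact_force: [-0.1, 0.1, -1.9]
gripper_width: 0.0373
grip_force: 29.9

t 19.15 p [0.4443 0.0344 0.0861] yaw 83.52 z [ 0.001  0.    -1.   ] q [ 46.  33. -66. 122.  40.  50.  40.] w 0.0373 F [-0.1  0.1 -1.9]
```

```bash
python3 -m pendant '[{"tx":0,"ty":0,"tz":-0.002,"rx":0,"ry":0,"rz":0,"hand":-1},{"tx":0,"ty":0,"tz":-0.0015,"rx":0,"ry":0,"rz":0,"hand":-1},{"tx":0,"ty":0,"tz":0,"rx":0,"ry":0,"rz":0,"hand":-1}]' ; echo;  python3 st.py
```

```text
time: 19.45
ee_pos: [0.445, 0.0339, 0.083]
eef_rot: [[-0.993, 0.114, 0.002], [0.114, 0.993, -0.001], [-0.002, -0.0, -1.0]]
contact_force: [-1.0, -1.0, 5.4]
gripper_width: 0.0377
grip_force: 30.0

t 19.45 p [0.445  0.0339 0.083 ] yaw 83.45 z [ 0.002 -0.001 -1.   ] q [ 46.  33. -65. 122.  40.  50.  39.] w 0.0377 F [-1.  -1.   5.4]
```

```bash
python3 -m pendant '[{"tx":0,"ty":0,"tz":0,"rx":0,"ry":0,"rz":0,"hand":0.55},{"tx":0,"ty":0,"tz":0,"rx":0,"ry":0,"rz":0,"hand":0.55},{"tx":0,"ty":0,"tz":0,"rx":0,"ry":0,"rz":0,"hand":0.55},{"tx":0,"ty":0,"tz":0.025,"rx":0,"ry":0,"rz":0,"hand":0.55},{"tx":0,"ty":0,"tz":0.045,"rx":0,"ry":0,"rz":0,"hand":0.55},{"tx":0.03,"ty":-0.0035,"tz":0.01,"rx":0,"ry":0,"rz":0,"hand":0.55},{"tx":0.03,"ty":-0.0035,"tz":0,"rx":0,"ry":0,"rz":0,"hand":0.55},{"tx":0.03,"ty":-0.0035,"tz":0,"rx":0,"ry":0,"rz":0,"hand":0.55}]' >/dev/null
python3 -m pendant '[{"tx":0.03,"ty":-0.0035,"tz":0,"rx":0,"ry":0,"rz":0,"hand":0.55},{"tx":0.03,"ty":-0.0035,"tz":0,"rx":0,"ry":0,"rz":0,"hand":0.55},{"tx":0.03,"ty":-0.0035,"tz":0,"rx":0,"ry":0,"rz":0,"hand":0.55},{"tx":0,"ty":0,"tz":0,"rx":0,"ry":0,"rz":0,"hand":0.55},{"tx":0,"ty":0,"tz":0,"rx":0,"ry":0,"rz":0,"hand":0.55}]'; echo; python3 st.py
python3 - <<'E'
from h import *
P=manip.camera_params("wrist");im=save("wrist","w6")
print(proj("wrist",(.6262,.0126,.116),P),proj("wrist",(.6262,.0126,.09),P))
a=save("scene","s6")
cv2.imwrite("pics/ws6.png",np.hstack([cv2.resize(im[50:400,150:500],(400,400)),cv2.resize(a[120:370,230:480],(400,400))])[:,:,::-1])
E
```

```text
time: 20.75
ee_pos: [0.6234, 0.0135, 0.1613]
eef_rot: [[-0.994, 0.114, -0.001], [0.114, 0.994, 0.001], [0.001, 0.001, -1.0]]
contact_force: [0.3, 0.6, -0.4]
gripper_width: 0.0709
grip_force: 0.0

t 20.75 p [0.6234 0.0135 0.1613] yaw 83.48 z [-0.001  0.001 -1.   ] q [ 38.  42. -62.  95.  40.  68.  50.] w 0.0709 F [ 0.3  0.6 -0.4]
[323.59897286 264.37767067] [323.44485473 252.391242  ]
```

View pics/ws6.png

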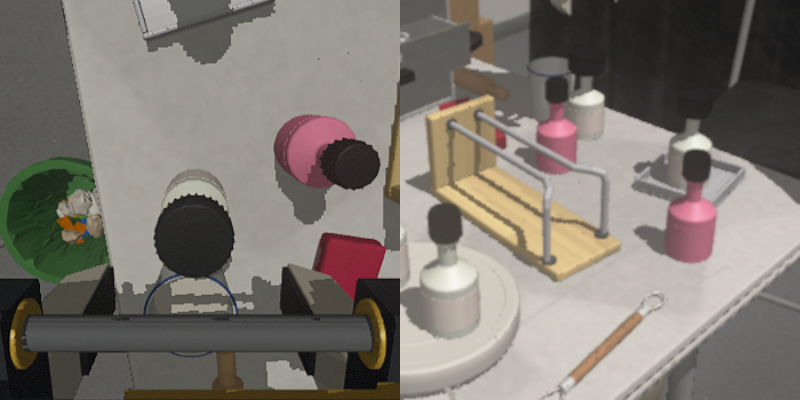

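The oldest bottle stands in the drip tray (right half, (690,150)). The fresh bottle's cap is at (195,236) in the left half, with the cup behind it at (190,300), lower than the fingertips will go.

```bash
python3 -m pendant '[{"tx":0,"ty":-0.001,"tz":-0.035,"rx":0,"ry":0,"rz":0,"hand":0.55},{"tx":0,"ty":0,"tz":-0.034,"rx":0,"ry":0,"rz":0,"hand":0.55},{"tx":0,"ty":0,"tz":-0.015,"rx":0,"ry":0,"rz":0,"hand":0.55},{"tx":0,"ty":0,"tz":0,"rx":0,"ry":0,"rz":0,"hand":-1},{"tx":0,"ty":0,"tz":0,"rx":0,"ry":0,"rz":0,"hand":-1},{"tx":0,"ty":0,"tz":0,"rx":0,"ry":0,"rz":0,"hand":-1},{"tx":0,"ty":0,"tz":0,"rx":0,"ry":0,"rz":0,"hand":-1},{"tx":0,"ty":0,"tz":0,"rx":0,"ry":0,"rz":0,"hand":-1}]'; echo; python3 st.py
```

```text
time: 21.65
ee_pos: [0.625, 0.0122, 0.0795]
eef_rot: [[-0.994, 0.114, 0.003], [0.114, 0.994, -0.0], [-0.003, 0.0, -1.0]]
contact_force: [-0.8, -0.1, 6.4]
gripper_width: 0.0453
grip_force: 30.0

t 21.65 p [0.625  0.0122 0.0795] yaw 83.47 z [ 0.003 -0.    -1.   ] q [ 36.  47. -58.  98.  45.  61.  46.] w 0.0453 F [-0.8 -0.1  6.4]
```

```bash
python3 -m pendant '[{"tx":0,"ty":0,"tz":0.015,"rx":0,"ry":0,"rz":0,"hand":-1},{"tx":0,"ty":0,"tz":0.03,"rx":0,"ry":0,"rz":0,"hand":-1},{"tx":0,"ty":0,"tz":0.04,"rx":0,"ry":0,"rz":0,"hand":-1},{"tx":0,"ty":0,"tz":0.04,"rx":0,"ry":0,"rz":0,"hand":-1},{"tx":0,"ty":0,"tz":0.02,"rx":0,"ry":0,"rz":0,"hand":-1},{"tx":-0.015,"ty":0.015,"tz":0,"rx":0,"ry":0,"rz":0,"hand":-1},{"tx":-0.03,"ty":0.03,"tz":0,"rx":0,"ry":0,"rz":0,"hand":-1},{"tx":-0.03,"ty":0.03,"tz":0,"rx":0,"ry":0,"rz":0,"hand":-1}]'; echo; python3 -m pendant '[{"tx":-0.03,"ty":0.03,"tz":0,"rx":0,"ry":0,"rz":0,"hand":-1},{"tx":-0.03,"ty":0.03,"tz":0,"rx":0,"ry":0,"rz":0,"hand":-1},{"tx":-0.03,"ty":0.03,"tz":0,"rx":0,"ry":0,"rz":0,"hand":-1},{"tx":-0.03,"ty":0.03,"tz":0,"rx":0,"ry":0,"rz":0,"hand":-1},{"tx":-0.03,"ty":0.025,"tz":0,"rx":0,"ry":0,"rz":0,"hand":-1},{"tx":-0.012,"ty":0.011,"tz":0,"rx":0,"ry":0,"rz":0,"hand":-1},{"tx":0,"ty":0,"tz":0,"rx":0,"ry":0,"rz":0,"hand":-1},{"tx":0,"ty":0,"tz":0,"rx":0,"ry":0,"rz":0,"hand":-1}]'; echo; python3 st.py
```

```text
time: 22.45
ee_pos: [0.5478, 0.0875, 0.2235]
eef_rot: [[-0.993, 0.115, 0.0], [0.115, 0.993, 0.0], [-0.0, 0.0, -1.0]]
contact_force: [-0.4, 0.8, -1.7]
gripper_width: 0.0453
grip_force: 30.0

time: 23.25
ee_pos: [0.3875, 0.2424, 0.2231]
eef_rot: [[-0.994, 0.113, 0.001], [0.113, 0.994, -0.001], [-0.001, -0.001, -1.0]]
contact_force: [0.7, -1.1, -2.0]
gripper_width: 0.0454
grip_force: 30.0

t 23.25 p [0.3875 0.2424 0.2231] yaw 83.48 z [ 0.001 -0.001 -1.   ] q [ 30.  21. -77. 114.  24.  63.  26.] w 0.0454 F [ 0.7 -1.1 -2. ]
```

```bash
python3 -m pendant '[{"tx":0,"ty":0.001,"tz":-0.03,"rx":0,"ry":0,"rz":0,"hand":-1},{"tx":0,"ty":0,"tz":-0.04,"rx":0,"ry":0,"rz":0,"hand":-1},{"tx":0,"ty":0,"tz":-0.04,"rx":0,"ry":0,"rz":0,"hand":-1},{"tx":0,"ty":0,"tz":-0.018,"rx":0,"ry":0,"rz":0,"hand":-1},{"tx":0,"ty":0,"tz":0,"rx":0,"ry":0,"rz":0,"hand":-1}]'; echo; python3 st.py; python3 - <<'E'
from h import *
a=save("scene","s7");b=save("top","t7")
cv2.imwrite("pics/s7z.png",np.hstack([cv2.resize(a[150:350,220:420],(400,400)),cv2.resize(b[150:350,240:440],(400,400))])[:,:,::-1])
E
```

```text
time: 23.75
ee_pos: [0.3861, 0.2416, 0.0922]
eef_rot: [[-0.993, 0.116, -0.005], [0.116, 0.993, -0.002], [0.005, -0.003, -1.0]]
contact_force: [0.6, -0.3, -1.3]
gripper_width: 0.0456
grip_force: 30.0

t 23.75 p [0.3861 0.2416 0.0922] yaw 83.35 z [-0.005 -0.002 -1.   ] q [ 16.  32. -63. 121.  37.  51.  15.] w 0.0456 F [ 0.6 -0.3 -1.3]
```

View pics/s7z.png

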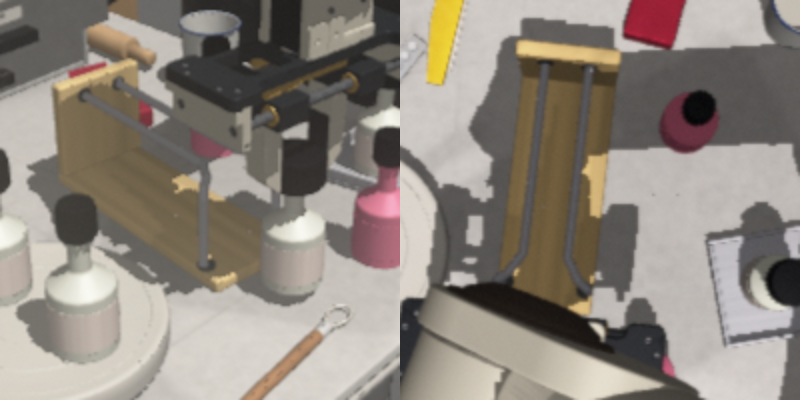

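```bash
python3 - <<'E'
from h import *
im=cv2.imread("pics/t7.png")
Q=[ray("top",u,.09)[:2] for u in((312.5,182.5),(305,267.5),(334,184),(326.5,272.5))]
print(np.round(Q,4))
x=np.array([.9934,-.115]);y=np.array([.115,.9934]);o=np.array([.535,.2267])
for q in Q:print(np.round([(q-o)@x,(q-o)@y],4))
p=manip.read_state()["ee_pos"];print(p,(p[:2]-o)@x,(p[:2]-o)@y)
for u in((258.5+0.,0),):pass
E
```

```text
[[0.6318 0.2347]
 [0.4848 0.2476]
 [0.6289 0.1975]
 [0.4761 0.2111]]
[0.0953 0.0191]
[-0.0523  0.015 ]
[ 0.0966 -0.0182]
[-0.0567 -0.0223]
[0.38761333 0.24377303 0.09502087] -0.14837731872108834 1.0881119423062496e-05
```

```bash
python3 -m pendant '[{"tx":0.012,"ty":-0.001,"tz":0,"rx":0,"ry":0,"rz":0,"hand":-1},{"tx":0.025,"ty":-0.0025,"tz":0,"rx":0,"ry":0,"rz":0,"hand":-1},{"tx":0.025,"ty":-0.0028,"tz":0,"rx":0,"ry":0,"rz":0,"hand":-1},{"tx":0.025,"ty":-0.0028,"tz":0,"rx":0,"ry":0,"rz":0,"hand":-1},{"tx":0.02,"ty":-0.0022,"tz":0,"rx":0,"ry":0,"rz":0,"hand":-1}]'; echo; python3 st.py
python3 - <<'E'
from h import *
P=manip.camera_params("wrist");a=save("wrist","w8");b=save("scene","s8")
cv2.imwrite("pics/ws8.png",np.hstack([cv2.resize(a[130:330,220:420],(400,400)),cv2.resize(b[130:330,230:430],(400,400))])[:,:,::-1])
E
```

```text
time: 24.35
ee_pos: [0.4979, 0.2318, 0.0964]
eef_rot: [[-0.993, 0.116, 0.003], [0.116, 0.993, 0.001], [-0.003, 0.001, -1.0]]
contact_force: [0.6, -0.3, -1.8]
gripper_width: 0.0457
grip_force: 30.0

t 24.35 p [0.4979 0.2318 0.0964] yaw 83.31 z [ 0.003  0.001 -1.   ] q [ 16.  39. -59. 108.  40.  56.  22.] w 0.0457 F [ 0.6 -0.3 -1.8]
```

View pics/ws8.png

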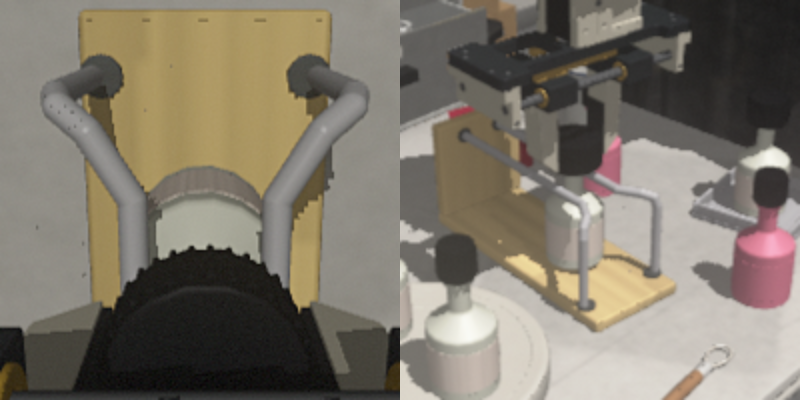

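```bash
python3 -m pendant '[{"tx":0.02,"ty":-0.0022,"tz":0,"rx":0,"ry":0,"rz":0,"hand":-1},{"tx":0.025,"ty":-0.0026,"tz":0,"rx":0,"ry":0,"rz":0,"hand":-1},{"tx":0.025,"ty":-0.0026,"tz":0,"rx":0,"ry":0,"rz":0,"hand":-1},{"tx":0.025,"ty":-0.0026,"tz":0,"rx":0,"ry":0,"rz":0,"hand":-1},{"tx":0.015,"ty":-0.0015,"tz":0,"rx":0,"ry":0,"rz":0,"hand":-1},{"tx":0.001,"ty":0,"tz":0,"rx":0,"ry":0,"rz":0,"hand":-1},{"tx":0,"ty":0,"tz":0,"rx":0,"ry":0,"rz":0,"hand":-1}]'; echo; python3 st.py
```

```text
time: 25.15
ee_pos: [0.6047, 0.2212, 0.0954]
eef_rot: [[-0.993, 0.114, 0.0], [0.114, 0.993, 0.001], [0.0, 0.001, -1.0]]
contact_force: [0.4, -0.5, -1.1]
gripper_width: 0.0457
grip_force: 30.0

t 25.15 p [0.6047 0.2212 0.0954] yaw 83.44 z [ 0.     0.001 -1.   ] q [ 15.  46. -56.  94.  42.  63.  30.] w 0.0457 F [ 0.4 -0.5 -1.1]
```

Lower until contact, watching the force.

```bash
python3 -m pendant '[{"tx":0.001,"ty":0,"tz":-0.002,"rx":0,"ry":0,"rz":0,"hand":-1},{"tx":0,"ty":0,"tz":-0.002,"rx":0,"ry":0,"rz":0,"hand":-1},{"tx":0,"ty":0,"tz":0,"rx":0,"ry":0,"rz":0,"hand":-1}]'; echo; python3 st.py
```

```text
time: 25.45
ee_pos: [0.6054, 0.2216, 0.0916]
eef_rot: [[-0.994, 0.113, 0.001], [0.113, 0.994, -0.0], [-0.001, -0.0, -1.0]]
contact_force: [-0.8, -0.1, 3.8]
gripper_width: 0.0452
grip_force: 30.0

t 25.45 p [0.6054 0.2216 0.0916] yaw 83.53 z [ 0.001 -0.    -1.   ] q [ 14.  46. -55.  94.  42.  62.  30.] w 0.0452 F [-0.8 -0.1  3.8]
```

```bash
python3 -m pendant '[{"tx":0,"ty":0,"tz":0,"rx":0,"ry":0,"rz":0,"hand":0.4},{"tx":0,"ty":0,"tz":0,"rx":0,"ry":0,"rz":0,"hand":0.4},{"tx":0,"ty":0,"tz":0,"rx":0,"ry":0,"rz":0,"hand":0.4},{"tx":0,"ty":0,"tz":0.025,"rx":0,"ry":0,"rz":0,"hand":0.4},{"tx":0,"ty":0,"tz":0.045,"rx":0,"ry":0,"rz":0,"hand":0.3},{"tx":-0.03,"ty":0.034,"tz":0.01,"rx":0,"ry":0,"rz":0,"hand":0.2},{"tx":-0.03,"ty":0.034,"tz":0,"rx":0,"ry":0,"rz":0,"hand":0.2},{"tx":-0.03,"ty":0.034,"tz":0,"rx":0,"ry":0,"rz":0,"hand":0.2}]' >/dev/null
python3 -m pendant '[{"tx":-0.03,"ty":0.034,"tz":0,"rx":0,"ry":0,"rz":0,"hand":0.2},{"tx":-0.03,"ty":0.034,"tz":0,"rx":0,"ry":0,"rz":0,"hand":0.2},{"tx":-0.025,"ty":0.03,"tz":0,"rx":0,"ry":0,"rz":0,"hand":0.2},{"tx":0,"ty":0,"tz":0,"rx":0,"ry":0,"rz":0,"hand":0.2},{"tx":0,"ty":0,"tz":0,"rx":0,"ry":0,"rz":0,"hand":0.2}]'; echo; python3 st.py
python3 - <<'E'
from h import *
P=manip.camera_params("wrist");a=save("wrist","w9");b=save("scene","s9")
print(proj("wrist",(.4296,.422,.148),P))
cv2.imwrite("pics/ws9.png",np.hstack([cv2.resize(a[50:350,170:470],(400,400)),cv2.resize(b[130:380,180:430],(400,400))])[:,:,::-1])
E
```

```text
time: 26.75
ee_pos: [0.4295, 0.4223, 0.1709]
eef_rot: [[-0.994, 0.11, 0.0], [0.11, 0.994, 0.0], [-0.0, 0.0, -1.0]]
contact_force: [0.4, -0.5, 0.6]
gripper_width: 0.0551
grip_force: 0.0

t 26.75 p [0.4295 0.4223 0.1709] yaw 83.68 z [ 0.  0. -1.] q [ -5.  38. -61.  97.  36.  66.   8.] w 0.0551 F [ 0.4 -0.5  0.6]
[324.28632396 272.61362864]
```

View pics/ws9.png

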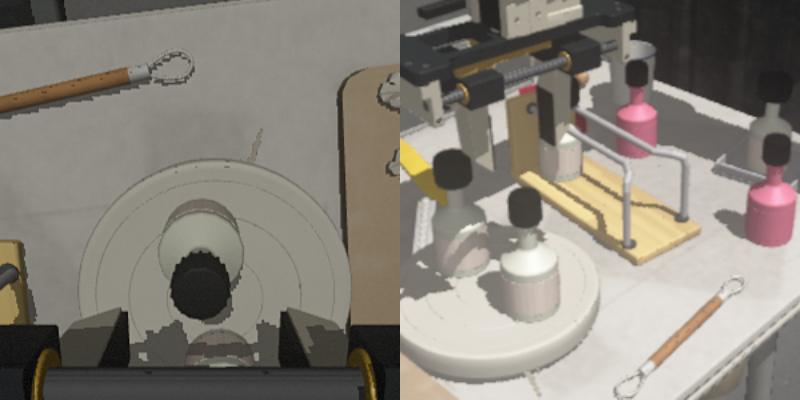

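The fresh bottle is at the back of the rack (right half, (560,150)), and the slim bottle's cap lies between the fingers (left half, (200,285)).

```bash
python3 -m pendant '[{"tx":0,"ty":0,"tz":-0.03,"rx":0,"ry":0,"rz":0,"hand":0.1},{"tx":0,"ty":0,"tz":-0.024,"rx":0,"ry":0,"rz":0,"hand":0.1},{"tx":0,"ty":0,"tz":-0.008,"rx":0,"ry":0,"rz":0,"hand":0.1},{"tx":0,"ty":0,"tz":0,"rx":0,"ry":0,"rz":0,"hand":-1},{"tx":0,"ty":0,"tz":0,"rx":0,"ry":0,"rz":0,"hand":-1},{"tx":0,"ty":0,"tz":0,"rx":0,"ry":0,"rz":0,"hand":-1},{"tx":0,"ty":0,"tz":0,"rx":0,"ry":0,"rz":0,"hand":-1},{"tx":0,"ty":0,"tz":0,"rx":0,"ry":0,"rz":0,"hand":-1}]'; echo; python3 st.py
```

```text
time: 27.65
ee_pos: [0.4313, 0.4217, 0.11]
eef_rot: [[-0.994, 0.114, 0.002], [0.114, 0.994, 0.001], [-0.001, 0.001, -1.0]]
contact_force: [-0.9, -1.0, 4.2]
gripper_width: 0.0251
grip_force: 30.0

t 27.65 p [0.4313 0.4217 0.11  ] yaw 83.47 z [ 0.002  0.001 -1.   ] q [ -7.  42. -57. 100.  40.  61.   6.] w 0.0251 F [-0.9 -1.   4.2]
```

```bash
python3 -m pendant '[{"tx":0,"ty":0,"tz":0.012,"rx":0,"ry":0,"rz":0,"hand":-1},{"tx":0,"ty":0,"tz":0.02,"rx":0,"ry":0,"rz":0,"hand":-1},{"tx":-0.013,"ty":-0.03,"tz":0,"rx":0,"ry":0,"rz":0,"hand":-1},{"tx":-0.015,"ty":-0.04,"tz":0,"rx":0,"ry":0,"rz":0,"hand":-1},{"tx":-0.015,"ty":-0.04,"tz":0,"rx":0,"ry":0,"rz":0,"hand":-1},{"tx":0,"ty":-0.04,"tz":0,"rx":0,"ry":0,"rz":0,"hand":-1},{"tx":0,"ty":-0.028,"tz":-0.02,"rx":0,"ry":0,"rz":0,"hand":-1},{"tx":0,"ty":0,"tz":-0.025,"rx":0,"ry":0,"rz":0,"hand":-1}]'>/dev/null; python3 -m pendant '[{"tx":0,"ty":0,"tz":0,"rx":0,"ry":0,"rz":0,"hand":-1},{"tx":0,"ty":0,"tz":0,"rx":0,"ry":0,"rz":0,"hand":-1}]'; echo; python3 st.py
```

```text
time: 28.65
ee_pos: [0.3876, 0.2441, 0.0966]
eef_rot: [[-0.994, 0.113, -0.0], [0.113, 0.994, 0.001], [0.0, 0.001, -1.0]]
contact_force: [0.4, 0.2, -0.5]
gripper_width: 0.0255
grip_force: 30.0

t 28.65 p [0.3876 0.2441 0.0966] yaw 83.54 z [-0.     0.001 -1.   ] q [ 16.  31. -63. 120.  37.  51.  15.] w 0.0255 F [ 0.4  0.2 -0.5]
```

```bash
python3 -m pendant '[{"tx":0.012,"ty":-0.0012,"tz":-0.0015,"rx":0,"ry":0,"rz":0,"hand":-1},{"tx":0.025,"ty":-0.0027,"tz":0,"rx":0,"ry":0,"rz":0,"hand":-1},{"tx":0.025,"ty":-0.0028,"tz":0,"rx":0,"ry":0,"rz":0,"hand":-1},{"tx":0.025,"ty":-0.0028,"tz":0,"rx":0,"ry":0,"rz":0,"hand":-1},{"tx":0.025,"ty":-0.0028,"tz":0,"rx":0,"ry":0,"rz":0,"hand":-1},{"tx":0.025,"ty":-0.0028,"tz":0,"rx":0,"ry":0,"rz":0,"hand":-1},{"tx":0.02,"ty":-0.002,"tz":0,"rx":0,"ry":0,"rz":0,"hand":-1},{"tx":0.007,"ty":-0.0008,"tz":0,"rx":0,"ry":0,"rz":0,"hand":-1}]';echo;  python3 -m pendant '[{"tx":0,"ty":0,"tz":-0.001,"rx":0,"ry":0,"rz":0,"hand":-1},{"tx":0,"ty":0,"tz":-0.002,"rx":0,"ry":0,"rz":0,"hand":-1}]'; echo; python3 st.py
```

```text
time: 29.45
ee_pos: [0.5553, 0.2255, 0.0952]
eef_rot: [[-0.993, 0.116, 0.002], [0.116, 0.993, 0.001], [-0.002, 0.002, -1.0]]
contact_force: [0.4, 0.5, -1.7]
gripper_width: 0.0251
grip_force: 30.0

time: 29.65
ee_pos: [0.5509, 0.2262, 0.0915]
eef_rot: [[-0.994, 0.112, -0.0], [0.112, 0.994, 0.001], [0.001, 0.0, -1.0]]
contact_force: [-0.5, 0.8, -2.2]
gripper_width: 0.0256
grip_force: 30.0

t 29.65 p [0.5509 0.2262 0.0915] yaw 83.55 z [-0.     0.001 -1.   ] q [ 15.  43. -57. 102.  41.  59.  27.] w 0.0256 F [-0.5  0.8 -2.2]
```

```bash
python3 -m pendant '[{"tx":0,"ty":0,"tz":-0.0015,"rx":0,"ry":0,"rz":0,"hand":-1},{"tx":0,"ty":0,"tz":-0.001,"rx":0,"ry":0,"rz":0,"hand":-1},{"tx":0,"ty":0,"tz":0,"rx":0,"ry":0,"rz":0,"hand":-1}]'; echo; python3 st.py
```

```text
time: 29.95
ee_pos: [0.5511, 0.2258, 0.0896]
eef_rot: [[-0.994, 0.112, 0.0], [0.112, 0.994, -0.0], [-0.0, -0.0, -1.0]]
contact_force: [-0.7, -0.8, 5.2]
gripper_width: 0.0249
grip_force: 30.0

t 29.95 p [0.5511 0.2258 0.0896] yaw 83.55 z [ 0. -0. -1.] q [ 15.  43. -56. 102.  41.  59.  26.] w 0.0249 F [-0.7 -0.8  5.2]
```

```bash
python3 -m pendant '[{"tx":0,"ty":0,"tz":0,"rx":0,"ry":0,"rz":0,"hand":0.2},{"tx":0,"ty":0,"tz":0,"rx":0,"ry":0,"rz":0,"hand":0.2},{"tx":0,"ty":0,"tz":0,"rx":0,"ry":0,"rz":0,"hand":0.2},{"tx":0,"ty":0,"tz":0.025,"rx":0,"ry":0,"rz":0,"hand":0.2},{"tx":0,"ty":0,"tz":0.045,"rx":0,"ry":0,"rz":0,"hand":0.2},{"tx":-0.007,"ty":0.04,"tz":0.01,"rx":0,"ry":0,"rz":0,"hand":0.2},{"tx":-0.007,"ty":0.04,"tz":0,"rx":0,"ry":0,"rz":0,"hand":0.2},{"tx":-0.007,"ty":0.04,"tz":0,"rx":0,"ry":0,"rz":0,"hand":0.2}]' >/dev/null
python3 -m pendant '[{"tx":-0.007,"ty":0.04,"tz":0,"rx":0,"ry":0,"rz":0,"hand":0.2},{"tx":0,"ty":0.0375,"tz":0,"rx":0,"ry":0,"rz":0,"hand":0.2},{"tx":0,"ty":0,"tz":0,"rx":0,"ry":0,"rz":0,"hand":0.2},{"tx":0,"ty":0,"tz":0,"rx":0,"ry":0,"rz":0,"hand":0.2}]'; echo; python3 st.py
```

```text
time: 31.15
ee_pos: [0.5227, 0.424, 0.1684]
eef_rot: [[-0.994, 0.111, -0.001], [0.111, 0.994, 0.0], [0.001, -0.0, -1.0]]
contact_force: [0.5, -0.5, 0.1]
gripper_width: 0.0548
grip_force: 0.0

t 31.15 p [0.5227 0.424  0.1684] yaw 83.63 z [-0.001  0.    -1.   ] q [ -5.  44. -57.  87.  38.  71.  15.] w 0.0548 F [ 0.5 -0.5  0.1]
```

```bash
python3 -m pendant '[{"tx":0,"ty":0,"tz":-0.03,"rx":0,"ry":0,"rz":0,"hand":0.2},{"tx":0,"ty":0,"tz":-0.022,"rx":0,"ry":0,"rz":0,"hand":0.2},{"tx":0,"ty":0,"tz":-0.008,"rx":0,"ry":0,"rz":0,"hand":0.2},{"tx":0,"ty":0,"tz":0,"rx":0,"ry":0,"rz":0,"hand":-1},{"tx":0,"ty":0,"tz":0,"rx":0,"ry":0,"rz":0,"hand":-1},{"tx":0,"ty":0,"tz":0,"rx":0,"ry":0,"rz":0,"hand":-1},{"tx":0,"ty":0,"tz":0,"rx":0,"ry":0,"rz":0,"hand":-1},{"tx":0,"ty":0,"tz":0,"rx":0,"ry":0,"rz":0,"hand":-1}]'; echo; python3 st.py
```

```text
time: 31.95
ee_pos: [0.5244, 0.4233, 0.1103]
eef_rot: [[-0.994, 0.114, 0.002], [0.114, 0.994, 0.001], [-0.002, 0.001, -1.0]]
contact_force: [-0.4, -1.1, 5.9]
gripper_width: 0.0315
grip_force: 30.0

t 31.95 p [0.5244 0.4233 0.1103] yaw 83.47 z [ 0.002  0.001 -1.   ] q [ -6.  47. -55.  89.  41.  66.  13.] w 0.0315 F [-0.4 -1.1  5.9]
```

```bash
python3 -m pendant '[{"tx":0,"ty":0,"tz":0.015,"rx":0,"ry":0,"rz":0,"hand":-1},{"tx":0,"ty":0,"tz":0.03,"rx":0,"ry":0,"rz":0,"hand":-1},{"tx":-0.034,"ty":-0.02,"tz":0,"rx":0,"ry":0,"rz":0,"hand":-1},{"tx":-0.034,"ty":-0.02,"tz":0,"rx":0,"ry":0,"rz":0,"hand":-1},{"tx":-0.034,"ty":-0.02,"tz":0,"rx":0,"ry":0,"rz":0,"hand":-1},{"tx":-0.034,"ty":-0.02,"tz":0,"rx":0,"ry":0,"rz":0,"hand":-1},{"tx":0,"ty":-0.04,"tz":0,"rx":0,"ry":0,"rz":0,"hand":-1},{"tx":0,"ty":-0.04,"tz":0,"rx":0,"ry":0,"rz":0,"hand":-1}]'>/dev/null; python3 -m pendant '[{"tx":0,"ty":-0.019,"tz":0,"rx":0,"ry":0,"rz":0,"hand":-1},{"tx":0,"ty":0,"tz":-0.03,"rx":0,"ry":0,"rz":0,"hand":-1},{"tx":0,"ty":0,"tz":-0.028,"rx":0,"ry":0,"rz":0,"hand":-1},{"tx":0,"ty":0,"tz":0,"rx":0,"ry":0,"rz":0,"hand":-1},{"tx":0,"ty":0,"tz":0,"rx":0,"ry":0,"rz":0,"hand":-1}]'; echo; python3 st.py
```

```text
time: 33.25
ee_pos: [0.3873, 0.2443, 0.0965]
eef_rot: [[-0.994, 0.112, -0.001], [0.112, 0.994, -0.0], [0.001, -0.0, -1.0]]
contact_force: [-0.2, 0.7, -1.2]
gripper_width: 0.0313
grip_force: 30.0

t 33.25 p [0.3873 0.2443 0.0965] yaw 83.55 z [-0.001 -0.    -1.   ] q [ 16.  31. -63. 120.  36.  51.  15.] w 0.0313 F [-0.2  0.7 -1.2]
```

```bash
python3 -m pendant '[{"tx":0.012,"ty":-0.0012,"tz":-0.001,"rx":0,"ry":0,"rz":0,"hand":-1},{"tx":0.025,"ty":-0.0027,"tz":0,"rx":0,"ry":0,"rz":0,"hand":-1},{"tx":0.025,"ty":-0.0028,"tz":0,"rx":0,"ry":0,"rz":0,"hand":-1},{"tx":0.025,"ty":-0.0028,"tz":0,"rx":0,"ry":0,"rz":0,"hand":-1},{"tx":0.018,"ty":-0.002,"tz":0,"rx":0,"ry":0,"rz":0,"hand":-1},{"tx":0.0055,"ty":-0.0007,"tz":0,"rx":0,"ry":0,"rz":0,"hand":-1},{"tx":0,"ty":0,"tz":-0.002,"rx":0,"ry":0,"rz":0,"hand":-1},{"tx":0,"ty":0,"tz":-0.002,"rx":0,"ry":0,"rz":0,"hand":-1}]';echo;  python3 -m pendant '[{"tx":0,"ty":0,"tz":-0.001,"rx":0,"ry":0,"rz":0,"hand":-1},{"tx":0,"ty":0,"tz":0,"rx":0,"ry":0,"rz":0,"hand":-1}]'; echo; python3 st.py
```

```text
time: 34.05
ee_pos: [0.4976, 0.2321, 0.0911]
eef_rot: [[-0.994, 0.113, -0.0], [0.113, 0.994, 0.0], [0.0, 0.0, -1.0]]
contact_force: [-0.5, 0.5, -2.2]
gripper_width: 0.0312
grip_force: 30.0

time: 34.25
ee_pos: [0.4975, 0.2319, 0.0899]
eef_rot: [[-0.994, 0.112, -0.0], [0.112, 0.994, -0.0], [0.0, -0.0, -1.0]]
contact_force: [0.0, -0.6, -2.4]
gripper_width: 0.0313
grip_force: 30.0

t 34.25 p [0.4975 0.2319 0.0899] yaw 83.56 z [-0. -0. -1.] q [ 16.  39. -58. 108.  40.  56.  23.] w 0.0313 F [ 0.  -0.6 -2.4]
```

```bash
python3 -m pendant '[{"tx":0,"ty":0,"tz":-0.001,"rx":0,"ry":0,"rz":0,"hand":-1},{"tx":0,"ty":0,"tz":-0.001,"rx":0,"ry":0,"rz":0,"hand":-1},{"tx":0,"ty":0,"tz":0,"rx":0,"ry":0,"rz":0,"hand":-1}]'; echo; python3 st.py
```

```text
time: 34.55
ee_pos: [0.4984, 0.2321, 0.0899]
eef_rot: [[-0.994, 0.113, 0.002], [0.113, 0.994, -0.001], [-0.002, -0.001, -1.0]]
contact_force: [-3.6, -3.1, 15.2]
gripper_width: 0.0316
grip_force: 30.0

t 34.55 p [0.4984 0.2321 0.0899] yaw 83.52 z [ 0.002 -0.001 -1.   ] q [ 16.  39. -58. 108.  40.  56.  23.] w 0.0316 F [-3.6 -3.1 15.2]
```

```bash
python3 -m pendant '[{"tx":0,"ty":0,"tz":0.001,"rx":0,"ry":0,"rz":0,"hand":-1},{"tx":0,"ty":0,"tz":0,"rx":0,"ry":0,"rz":0,"hand":0.2},{"tx":0,"ty":0,"tz":0,"rx":0,"ry":0,"rz":0,"hand":0.2},{"tx":0,"ty":0,"tz":0,"rx":0,"ry":0,"rz":0,"hand":0.2},{"tx":0,"ty":0,"tz":0.025,"rx":0,"ry":0,"rz":0,"hand":0.2},{"tx":0,"ty":0,"tz":0.04,"rx":0,"ry":0,"rz":0,"hand":0.2},{"tx":0,"ty":0,"tz":0.04,"rx":0,"ry":0,"rz":0,"hand":0.2},{"tx":0,"ty":-0.03,"tz":0.02,"rx":0,"ry":0,"rz":0,"hand":0.2}]' >/dev/null
python3 -m pendant '[{"tx":0,"ty":-0.04,"tz":0,"rx":0,"ry":0,"rz":0,"hand":0.2},{"tx":0,"ty":-0.04,"tz":0,"rx":0,"ry":0,"rz":0,"hand":0.2},{"tx":0,"ty":-0.04,"tz":0,"rx":0,"ry":0,"rz":0,"hand":0.2},{"tx":0,"ty":-0.04,"tz":0,"rx":0,"ry":0,"rz":0,"hand":0.2},{"tx":0,"ty":-0.04,"tz":0,"rx":0,"ry":0,"rz":0,"hand":0.2},{"tx":0,"ty":-0.04,"tz":0,"rx":0,"ry":0,"rz":0,"hand":0.2},{"tx":0,"ty":-0.04,"tz":0,"rx":0,"ry":0,"rz":0,"hand":0.2},{"tx":0,"ty":-0.04,"tz":0,"rx":0,"ry":0,"rz":0,"hand":0.2}]'>/dev/null
python3 -m pendant '[{"tx":0,"ty":-0.02,"tz":0,"rx":0,"ry":0,"rz":0,"hand":0.2},{"tx":0,"ty":0,"tz":0,"rx":0,"ry":0,"rz":0,"hand":0.2}]'; echo
python3 - <<'E'
from h import *
b=save("top","t9");a=save("scene","s9f")
cv2.imwrite("pics/fin.png",np.hstack([cv2.resize(a[110:390,160:500],(425,350)),cv2.resize(b[110:370,150:470],(375,305)) if 0 else cv2.resize(b[110:410,150:470],(373,350))])[:,:,::-1])
im=b;g=im.max(2)<45
n,l,st,c=cv2.connectedComponentsWithStats(g.astype(np.uint8))
o=np.array([.535,.2267]);x=np.array([.9934,-.115]);y=np.array([.115,.9934])
for nm,p in dict(fresh=(.606,.221,.115),slim=(.551,.226,.115),mid=(.498,.232,.115),wide=(.4445,.034,.107)).items():
    u=proj("top",p);k=l[int(u[1]),int(u[0])];b=st[k];q=ray("top",(b[0]+(b[2]-1)/2,b[1]+(b[3]-1)/2),p[2])[:2]
    print(nm,b.tolist(),np.round(q,4),np.round([(q-o)@x,(q-o)@y],4))
E
```

```text
time: 36.35
ee_pos: [0.4978, -0.1426, 0.2132]
eef_rot: [[-0.993, 0.12, -0.001], [0.12, 0.993, -0.0], [0.001, -0.0, -1.0]]
contact_force: [0.4, -0.2, -0.6]
gripper_width: 0.0551
grip_force: 0.0

fresh [307, 180, 27, 30, 637] [0.6054 0.2213] [0.0706 0.0027]
slim [310, 219, 16, 17, 198] [0.5507 0.2256] [0.0158 0.0007]
mid [305, 250, 19, 19, 283] [0.4975 0.2315] [-0.0378  0.0004]
wide [423, 279, 26, 23, 449] [0.446  0.0314] [-0.0659 -0.2043]
```

View pics/fin.png

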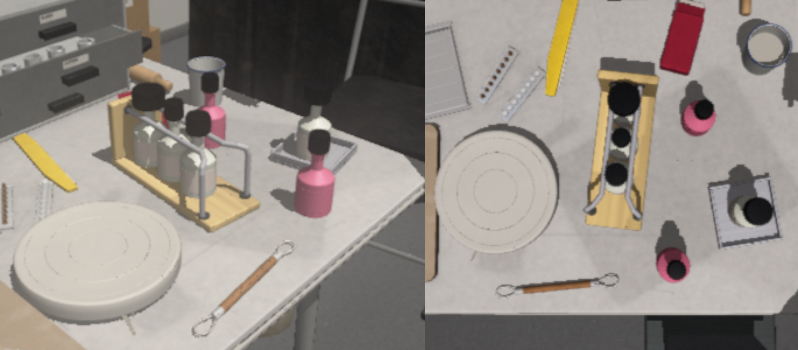

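The final pictures show fresh, slim and mid bottles in the rack from back to front (top view (624,98), (621,137), (615,175)), within about 2 mm of their places. The oldest bottle stands in the tray (757,210), and the cup and pink bottles look unmoved. Handing in.

```bash
python3 -c "
from bench import manip
print(manip.sign_off())"
```

```text
the job is handed in; nothing more can be done
None
```

Job handed in at about 36 s of robot time: the oldest (wide-cap) bottle stands in the drip tray, and the rack holds fresh, slim and mid bottles from back to front, all standing free, with the cup and pink look-alikes left alone; the hand-in call gave no verdict.

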